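# Meter two grinding balls from a pouring boat into a switch-held tray

## Task

Set the steel catch tray squarely and centrally on the switch plate, lengthwise along it, so that it holds the sensing pin down, and let go of it. Then pick up the pouring boat by its handle block and tilt it slowly over the tray until the first grinding ball rolls out, pause there until it lies in the tray, and tilt a little further until the second follows; the other two balls must stay in the boat. Stand the boat back upright, wholly on its rubber mat and lengthwise along it, without spilling a ball or disturbing the bottles, jars and cylinder near by.

Things in the scene. Friction and masses are not known exactly. Their poses are not given: they have to be found in the camera images.
- tray_center (a point): Open rectangular steel catch tray, 96 long (its x) x 60 wide (its y) x 40 mm high, walls and floor 3 mm thick, about 0.22 kg. The point is its centre, half-way up (20 mm above its underside); z up. Grip it across its 60 mm width. It starts on the bare table.
- plate_top (a point): Fixed grey switch plate, 130 x 80 mm, its top 10 mm above the table. The point is the centre of its top face, where the sensing pin stands; x runs along its length, towards the low black switch housing at one end (18 mm high, its near face 57 mm from the point).
- sensing_pin (a joint): Steel sensing pin, 9 mm thick, in the middle of the switch plate: 0 = up (standing 6 mm above the plate), 0.006 m = pressed flush. Its soft spring needs 0.8 N to be fully down, so the weight of the tray holds it down.
- mat_top (a point): Fixed black rubber mat, 140 (its x) x 70 (its y) x 4 mm: the boat's parking place. The point is the centre of its top face; z up.
- boat_center (a point): Aluminium pouring boat, about 0.2 kg empty: an open channel, in all 108 mm long (its x), 26 mm wide (y), walls 28 mm high. Its open mouth is at the -x end: the lip lies 54 mm from this point and 8 mm above the underside. Four cross grooves in its floor hold one ball each. The point is the centre of its length and width, 20 mm above its underside; z up.
- boat_grip (a point): Centre of the grip on the boat's solid handle block (26 wide, 32 long, 50 mm high) at its +x end: 38 mm to +x of the boat's centre, 34 mm above the underside, 16 mm below the top of the block. Axes as the boat's; grip across the 26 mm width (y).
- ball_1_center (a point): Centre of steel grinding ball 1, diameter 14 mm, 26 g, in groove 1 of the boat counted from the mouth (nearest the mouth). It rolls out when the boat is tilted mouth-down by about 16 degrees, and the boat is then 0.25 N lighter.
- ball_2_center (a point): Centre of steel grinding ball 2, diameter 14 mm, 26 g, in groove 2 of the boat counted from the mouth. It rolls out when the boat is tilted mouth-down by about 28 degrees, and the boat is then 0.25 N lighter.
- ball_3_center (a point): Centre of steel grinding ball 3, diameter 14 mm, 26 g, in groove 3 of the boat counted from the mouth. It rolls out when the boat is tilted mouth-down by about 40 degrees, and the boat is then 0.25 N lighter.
- ball_4_center (a point): Centre of steel grinding ball 4, diameter 14 mm, 26 g, in groove 4 of the boat counted from the mouth (nearest the handle). It rolls out when the boat is tilted mouth-down by about 52 degrees, and the boat is then 0.25 N lighter.
- jar_a: Bystander: amber specimen jar with a screw cap, diameter 36 mm, 79 mm high; origin under its centre.
- jar_b: Bystander: amber specimen jar with a white cap, diameter 36 mm, 78 mm high; origin under its centre.
- stain_bottle: Bystander: amber reagent bottle, diameter 64 mm, 176 mm high; origin under its centre.
- cylinder: Bystander: slim glass measuring cylinder on a wide foot, 255 mm high; origin under its centre.

How it is judged:
By the outcome, as a careful person would: the job done as asked, in the order asked, and still so for the second after the job is handed in, with the robot touching nothing.
It also fails if it takes over 72 s, if anything falls off the work surface, if the arm or the gripper's body presses on something with over 40 N, if the wrist force passes 120 N, or if a joint passes its speed limit or range.

## Robot

A 6-joint arm with a two-finger parallel gripper is mounted at the origin on a cart in front of the work surface, level with it; the furniture and walls round the work are solid. World frame = base frame: x ahead of the robot, y to its left, z up, the work surface at z = 0. Lengths are in m, angles in rad, forces in N, time in s.
With the tool pointing down it reaches from about 0.25 to 0.725 m from the base axis. Payload 4 kg.
Tool frame: the origin (TCP) lies midway between the tips of the shut fingers; the grasp point (between the pads) lies 19 mm behind it; z points along the fingers, y is the direction in which the jaws open and shut (so a half turn about z gives the same grasp; the last joint's range is limited). The gripper opens to 85 mm and grips with 20 to 120 N. Pads are 22 mm wide; open, the fingers measure 114 mm over their backs; the gripper's body (76 mm by 85 mm) begins 54 mm behind the grasp point. The pads swing forward as they close: fully open they stand 13 mm farther back than shut.
Start: joints at [-1.316, 0.241, 0.005, 1.335, 0, 1.571], TCP at [0.126, -0.484, 0.197] pointing down, gripper open.
Joint ranges: [-2.72, 2.72], [-1.05, 1.87], [-1.09, 1.28], [-1.99, 2.15], [-1.42, 1.44], [-3.14, 3.14]. Speed limits (rad/s): [2.79, 2.79, 3.14, 3.14, 3.14, 3.14].

## Interface

Orientations are given as a unit quaternion [x, y, z, w].
In Python, from workcell import get_obs, camera, camera_model, job_done, masks_of gives the robot as it stands.
- The arm moves only by the tool jog_arm, never from a script. Its argument "deltas" is a list that holds one entry, the list of rows, each a list of 7 numbers: the shift along the tool's x, y, z in mm, then the turn, a rotation vector about the tool's x, y, z in degrees, then the finger opening in mm, from 0 to 85.4. A call has 1 to 5 rows; each row shifts and turns the pose as measured when the row begins, along the tool's axes as they then stand; what a row does not reach is not made up. A row lasts 1/10 s, in which the tool goes at most 50 mm and 8.59 degrees, less where a joint would pass 70% of its speed; a pose out of reach is approached as far as the arm can. A call with a gripper value outside its range is refused whole. The fingers move at their own pace and stop on an object; the grip force is fixed at half the most. Time passes only in rows, so rows that do not move let the fingers close. It gives the time, the measured TCP pose, the force and the opening at its end, in the units of the state.
- get_obs(): the state, without advancing time (a new reading comes with each control period).
- camera(name): name is "side" or "top"; returns the picture (384x512x3 uint8, red, green, blue); there is no depth.
- camera_model(name): a dict with "fovy" (degrees; the focal length in pixels is half the picture's height over the tangent of half this angle, whatever the lens; pixels are square), "cx", "cy" (the principal point, pixels), "pose" (4x4, takes a point from camera to world coordinates). Camera axes: x right, y down, z forward; pixel columns grow to the right and rows downward; lengths in m; the calibration is good to about 2 mm. A picture is of the moment at which its call begins. camera_model takes no time and is no camera call.
- job_done(): hands the job in, once; it reports no verdict.
Trained networks look in the newest picture that a camera, given by its name, has taken for a name from the list of things; names that differ only in an ending like _2 or _b are one class to them, and where a whole thing is asked for, a point or a joint stands for the part that bears it (a point fixed in the world has none). Each returns a list of dicts, best first, with "conf" (0 to 1); they miss things now and then, are a little off and sometimes report something else, mostly with a low value. They report only what shows in the picture. A call takes as long as a camera call.
- masks_of(target, camera): "pixels" (384x512 bool, what is visible of it) and "at" ([column, row] in pixels, amid what is visible of it).
The state is a dict: "clock": time; "joint_pos": joint angles; "joint_vel": joint speeds; "tau": joint torques, N m; "eef_pos": TCP position; "tool_rot": TCP orientation; "ft_force": force on the tool from outside, world axes, zero at the start; "ft_torque": the same for the moment, N m; "grip_width": finger opening in m.
Only numpy, scipy, OpenCV 4.12 (cv2) and the standard library are available. Lean on these libraries where they do the work, as an engineer would, in place of code of your own. Each camera call takes 0.05 s, during which the arm holds its last target. There are 200 camera calls.

## Working session

There is one attempt and no reset: what is moved stays moved. The work goes in short steps, Python scripts to look and compute and a tool call to move; the robot and the scene stay as the last step left them, time stands still between calls to the robot, and variables do not carry over. Pictures are saved under pics/ and viewed, about 8 in all and at most 12, crops included, and the job is handed in when it is done.

Besides the shell and the picture viewer there is one more tool, called after "Emit:" by a JSON object that holds its "api" and its "payload", one argument or row to a line. jog_arm: Moves the arm, as the interface text tells. Its arguments: {"type":"object","properties":{"deltas":{"type":"array"}},"required":["deltas"]}

```bash
mkdir -p pics; ls; cat > h.py <<'E'
import numpy as np, cv2
from workcell import *
from scipy.spatial.transform import Rotation as R
def P(name):
    m=camera_model(name); f=192/np.tan(np.radians(m['fovy'])/2)
    return f,m['cx'],m['cy'],np.array(m['pose'])
def ray(name,uv):
    f,cx,cy,T=P(name); d=T[:3,:3]@np.array([(uv[0]-cx)/f,(uv[1]-cy)/f,1.]); return T[:3,3],d
def onz(name,uv,z):
    o,d=ray(name,uv); return o+d*(z-o[2])/d[2]
def proj(name,p):
    f,cx,cy,T=P(name); q=T[:3,:3].T@(np.array(p)-T[:3,3]); return np.array([cx+f*q[0]/q[2],cy+f*q[1]/q[2]])
def save(name,fn,crop=None,s=1):
    im=camera(name); 
    o=im if crop is None else im[crop[1]:crop[3],crop[0]:crop[2]]
    cv2.imwrite('pics/'+fn,cv2.resize(o[:,:,::-1],None,fx=s,fy=s,interpolation=cv2.INTER_CUBIC)); return im
E
cat > a.py <<'E'
from h import *
np.set_printoptions(precision=4,suppress=True)
a=save('top','top0.png',s=1.5); b=save('side','side0.png',s=1.5)
for c in ('top','side'): print(c,camera_model(c))
for t in ['tray_center','plate_top','mat_top','boat_center','sensing_pin','ball_1_center','jar_a','stain_bottle','cylinder']:
    for c in ('top','side'):
        for d in masks_of(t,c):
            if d['conf']<.2: continue
            m=d['pixels'].astype(np.uint8); r=cv2.minAreaRect(cv2.findNonZero(m)) if m.any() else None
            print(t,c,round(d['conf'],2),np.round(d['at'],1),int(m.sum()),np.round(cv2.boxPoints(r),0).tolist() if r else '')
print(get_obs())
E
python3 a.py
```

```text
pics
top {'fovy': 51.31825331168241, 'cx': 260.00092578309835, 'cy': 193.09622201925566, 'pose': array([[-0.0047, -0.9836,  0.1802,  0.3958],
       [-0.9997,  0.0005, -0.0229, -0.0855],
       [ 0.0225, -0.1802, -0.9834,  0.9005],
       [ 0.    ,  0.    ,  0.    ,  1.    ]])}
side {'fovy': 48.8027680110029, 'cx': 258.05197194010043, 'cy': 183.65831712606806, 'pose': array([[ 0.8875,  0.4089, -0.2126,  0.7471],
       [ 0.4608, -0.7822,  0.4194, -0.4498],
       [ 0.0052, -0.4701, -0.8826,  0.7951],
       [ 0.    ,  0.    ,  0.    ,  1.    ]])}
tray_center top 0.92 [315.3 245.9] 1364 [[296.0, 229.0], [325.0, 223.0], [336.0, 267.0], [306.0, 274.0]]
tray_center side 0.79 [171.9 215.8] 1798 [[138.0, 224.0], [147.0, 190.0], [200.0, 204.0], [191.0, 238.0]]
plate_top top 0.69 [210.6 244. ] 2203 [[194.0, 279.0], [195.0, 217.0], [232.0, 218.0], [230.0, 280.0]]
plate_top top 0.23 [204.9 174.7] 342 [[194.0, 166.0], [210.0, 160.0], [218.0, 182.0], [203.0, 188.0]]
plate_top side 0.91 [228.5 136.3] 1869 [[191.0, 138.0], [205.0, 108.0], [261.0, 134.0], [248.0, 164.0]]
mat_top top 0.9 [260.6 248.
[... 1275 characters left out ...]
, 108.0], [335.0, 169.0]]
cylinder top 0.87 [197.3  98.4] 1520 [[177.0, 56.0], [209.0, 51.0], [223.0, 127.0], [191.0, 133.0]]
cylinder side 0.63 [373. 161.] 2226 [[338.0, 195.0], [372.0, 94.0], [406.0, 106.0], [372.0, 206.0]]
{'clock': 1.0, 'joint_pos': array([-1.316 ,  0.2406,  0.005 ,  1.3352,  0.0001,  1.5708]), 'joint_vel': array([ 0.0003,  0.0018,  0.0008,  0.0022,  0.0014, -0.0005]), 'tau': array([  0.0002, -37.2214,  25.2698,   0.0012,  -0.    ,  -0.    ]), 'eef_pos': array([ 0.1261, -0.4839,  0.1969]), 'tool_rot': array([0.9919, 0.1271, 0.    , 0.    ]), 'ft_force': array([-0.3505, -0.5149,  0.2594]), 'ft_torque': array([-0.0081, -0.0272,  0.011 ]), 'grip_width': 0.08545143560982689}
```

View pics/top0.png

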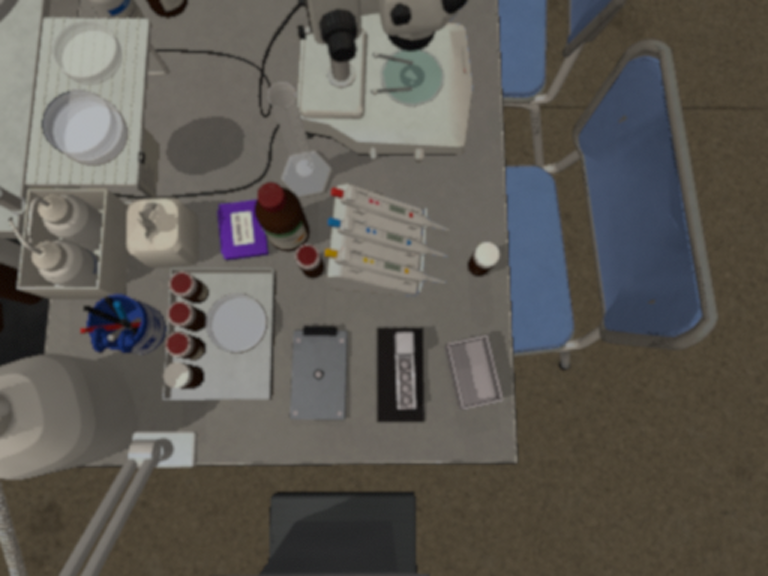

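View pics/side0.png

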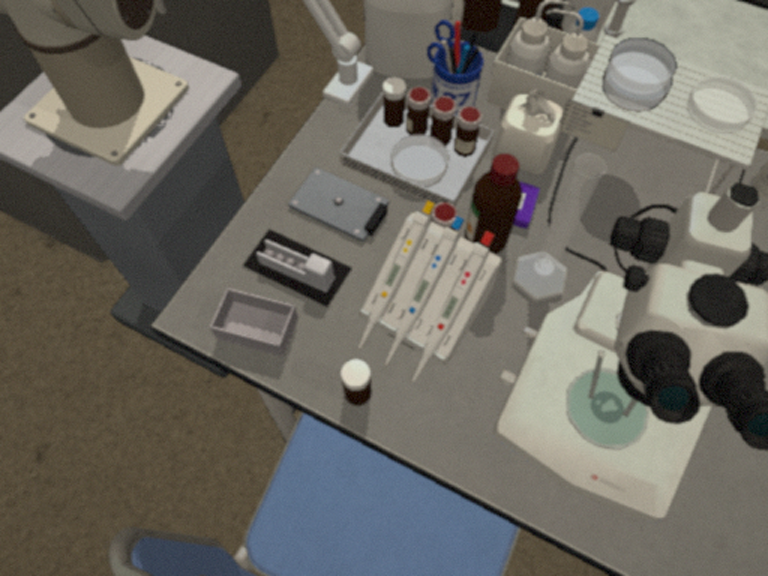

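Both views show the scene (full-picture pixels, 768x576): plate at top (319,374) with the housing on its far (+x) side, mat and boat at (400,374) with the handle far and the mouth towards the robot, and the tray at (472,372), yawed. jar_a stands at (309,262) and jar_b at (484,258). Next I fit known-size models to the masks.

```bash
cat > fit.py <<'E'
from h import *
from scipy.optimize import minimize
S=4
def box(x0,x1,y0,y1,z0,z1): return np.array([[x,y,z] for x in(x0,x1) for y in(y0,y1) for z in(z0,z1)])/1e3
M={'tray_center':[box(-48,48,-30,30,-20,20)],
 'plate_top':[box(-65,65,-40,40,-10,0),box(57,65,-20,20,0,8)],
 'mat_top':[box(-70,70,-35,35,-4,0)],
 'boat_center':[box(22,54,-13,13,-20,30),box(-30,22,-13,13,-20,8),box(-54,-30,-13,13,-20,-10)]}
def sil(c,boxes,p):
    im=np.zeros((384*S,512*S),np.uint8); r=R.from_euler('z',p[3]).as_matrix()
    for b in boxes:
        q=np.array([proj(c,r@v+p[:3]) for v in b]); q=((q+.5)*S-.5)
        cv2.fillConvexPoly(im,cv2.convexHull((q*16).astype(np.int32)),1,shift=4)
    return cv2.resize(im.astype(np.float32),(512,384),interpolation=cv2.INTER_AREA)
def fit(t,masks,p0,fixz=None,extra=None):
    def cost(p):
        p=np.array(p); 
        if fixz is not None: p[2]=fixz
        e=0
        for c,m in masks.items():
            s=sil(c,M[t],p)
            e+=np.abs(s-m)[~extra[c]].sum() if extra else np.abs(s-m).sum()
        return e
    sx=np.array(p0)+np.array([[0]*4,[.01,0,0,0],[0,.01,0,0],[0,0,.01,0],[0,0,0,.1]])
    r=minimize(cost,p0,method='Nelder-Mead',options=dict(initial_simplex=sx,xatol=1e-4,fatol=.3,maxiter=220))
    return r.x,r.fun
def best(t,c):
    d=masks_of(t,c); return d[0]['pixels'] if d else None
E
cat > b.py <<'E'
from fit import *
np.set_printoptions(precision=4,suppress=True)
camera('top');camera('side')
mk={t:{c:best(t,c) for c in('top','side')} for t in M}
zt=dict(tray_center=.02,plate_top=.01,mat_top=.004,boat_center=.024)
for t in M:
    uv=np.argwhere(mk[t]['top']).mean(0)[::-1]; p=onz('top',uv,zt[t]); p0=[*p,0.23 if t[0]=='t' else 0.]
    ex={c:mk['boat_center'][c] for c in mk[t]} if t[0]=='m' else None
    if ex: ex={c:cv2.dilate(ex[c].astype(np.uint8),np.ones((3,3)))>0 for c in ex}
    for cs in (('top','side'),('top',),('side',)):
        m={c:mk[t][c].astype(np.float32) for c in cs}
        x,f=fit(t,m,p0,None if len(cs)==2 else zt[t],ex); print(t,cs,x,'yaw',round(np.degrees(x[3]),1),'cost',round(f),sum(int(v.sum()) for v in m.values()))
for t in ('jar_a','stain_bottle','cylinder'):
    for d in masks_of(t,'top')[:2]:
        print(t,round(d['conf'],2),onz('top',d['at'],.04))
# mutual: triangulate plate pin & corners by eye
def tri(a,b):
    o1,d1=ray('top',np.array(a)/1.5-1/6);o2,d2=ray('side',np.array(b)/1.5-1/6)
    s=np.linalg.lstsq(np.c_[d1,-d2],o2-o1,rcond=None)[0];p,q=o1+s[0]*d1,o2+s[1]*d2;return (p+q)/2,np.linalg.norm(p-q)
print('pin',tri((319,375),(338,201)));print('jar_a cap',tri((307,255),(445,212)));print('jar_b cap',tri((487,254),(356,370)));print('handle top',tri((404,342),(322,263)))
print('bottle cap',tri((271,194),(506,166)))
E
python3 b.py
```

```text
b.py:7: RuntimeWarning: Mean of empty slice.
  uv=np.argwhere(mk[t]['top']).mean(0)[::-1]; p=onz('top',uv,zt[t]); p0=[*p,0.23 if t[0]=='t' else 0.]
Traceback (most recent call last):
  File "b.py", line 7, in <module>
    uv=np.argwhere(mk[t]['top']).mean(0)[::-1]; p=onz('top',uv,zt[t]); p0=[*p,0.23 if t[0]=='t' else 0.]
                                                  ~~~^^^^^^^^^^^^^^^^
  File "h.py", line 10, in onz
    o,d=ray(name,uv); return o+d*(z-o[2])/d[2]
        ~~~^^^^^^^^^
  File "h.py", line 8, in ray
    f,cx,cy,T=P(name); d=T[:3,:3]@np.array([(uv[0]-cx)/f,(uv[1]-cy)/f,1.]); return T[:3,3],d
                                             ~~^^^
IndexError: index 0 is out of bounds for axis 0 with size 0
```

```bash
cat >> fit.py <<'E'
def best(t,c,near=None):
    for _ in range(4):
        d=[e for e in masks_of(t,c) if e['conf']>.35 and e['pixels'].any() and (near is None or np.hypot(*(np.array(e['at'])-near))<25)]
        if d: return d[0]['pixels']
        camera(c)
    raise SystemExit(t+' not seen '+c)
E
sed -i "s/mk={t.*/near=dict(tray_center=((315,246),(172,216)),plate_top=((212,246),(228,136)),mat_top=((264,248),(197,180)),boat_center=((269,247),(200,176)))\nmk={t:{c:best(t,c,near[t][i]) for i,c in enumerate(('top','side'))} for t in M}/" b.py; python3 b.py
```

```text
tray_center ('top', 'side') [ 0.4366 -0.2253  0.0204  0.2103] yaw 12.1 cost 188 3167
tray_center ('top',) [ 0.4347 -0.2266  0.0252  0.2046] yaw 11.7 cost 49 1370Traceback (most recent call last):
  File "b.py", line 13, in <module>
    x,f=fit(t,m,p0,None if len(cs)==2 else zt[t],ex); print(t,cs,x,'yaw',round(np.degrees(x[3]),1),'cost',round(f),sum(int(v.sum()) for v in m.values()))
        ~~~^^^^^^^^^^^^^^^^^^^^^^^^^^^^^^^^^^^^^^^^^
  File "fit.py", line 25, in fit
    r=minimize(cost,p0,method='Nelder-Mead',options=dict(initial_simplex=sx,xatol=1e-4,fatol=.3,maxiter=220))
    res = _minimize_neldermead(fun, x0, args, callback, bounds=bounds,
                               **options)
    fxr = func(xr)
    fx = function(np.copy(x), *(wrapper_args + args))
  File "fit.py", line 21, in cost
    s=sil(c,M[t],p)
  File "fit.py", line 12, in sil
    q=np.array([proj(c,r@v+p[:3]) for v in b]); q=((q+.5)*S-.5)
                ~~~~^^^^^^^^^^^^^
  File "h.py", line 12, in proj
    f,cx,cy,T=P(name); q=T[:3,:3].T@(np.array(p)-T[:3,3]); return np.array([cx+f*q[0]/q[2],cy+f*q[1]/q[2]])
              ~^^^^^^
  File "h.py", line 5, in P
    m=camera_model(name); f=192/np.tan(np.radians(m['fovy'])/2)
ValueError: time passes only in moves, steps and waits
```

```bash
sed -i 's/^def P/import functools\n@functools.cache\ndef P/' h.py; python3 b.py
```

```text
tray_center ('top', 'side') [ 0.4365 -0.2253  0.0211  0.2189] yaw 12.5 cost 186 3236
tray_center ('top',) [ 0.4345 -0.2265  0.0255  0.2211] yaw 12.7 cost 57 1351
tray_center ('side',) [ 0.4368 -0.2244  0.0249  0.2038] yaw 11.7 cost 67 1885
plate_top ('top', 'side') [ 0.4369 -0.0012  0.0127 -0.0201] yaw -1.1 cost 287 4075
plate_top ('top',) [ 0.4335 -0.0014  0.0161 -0.0203] yaw -1.2 cost 89 2216
plate_top ('side',) [ 0.4385  0.002   0.0141 -0.0128] yaw -0.7 cost 112 1859
mat_top ('top', 'side') [ 0.4338 -0.1206  0.0054 -0.0104] yaw -0.6 cost 311 2289
mat_top ('top',) [ 0.433  -0.1215  0.0103 -0.0147] yaw -0.8 cost 110 1317
mat_top ('side',) [ 0.4355 -0.1187  0.0075 -0.0063] yaw -0.4 cost 124 972
boat_center ('top', 'side') [ 0.438  -0.127   0.0279  0.0246] yaw 1.4 cost 424 1251
boat_center ('top',) [ 0.4358 -0.1277  0.0329  0.0518] yaw 3.0 cost 197 475
boat_center ('side',) [ 0.4375 -0.125   0.0306  0.0005] yaw 0.0 cost 194 776
jar_a 0.74 [ 0.5973 -0.2377  0.04  ]
jar_a 0.73 [0.5915 0.0087 0.04  ]
stain_bottle 0.85 [0.6549 0.0605 0.04  ]
cylinder 0.93 [0.7646 0.0328 0.04  ]
pin (array([0.4332, 0.0001, 0.01  ]), np.float64(0.003470522272855766))
jar_a cap (array([0.5976, 0.013 , 0.0776]), np.float64(0.002638932970827772))
jar_b cap (array([ 0.5989, -0.2404,  0.0798]), np.float64(0.003562571997587888))
handle top (array([ 0.4788, -0.1221,  0.0511]), np.float64(0.007031450131178261))
bottle cap (array([0.6546, 0.0492, 0.1702]), np.float64(0.0026821843538359876))
```

The fits agree with the stated heights to about 2 to 5 mm. Tray ≈ (0.436, -0.225) yaw 12°, plate ≈ (0.435, 0), mat ≈ (0.434, -0.120), boat ≈ (0.437, -0.126). I'll go above the tray now.

Emit:
{"api": "jog_arm", "payload": {
  "deltas": [
    [[40,-19,0,0,0,0,85],[40,-19,0,0,0,0,85],[40,-19,0,0,0,0,85],[40,-19,0,0,0,0,85],[40,-19,0,0,0,0,85]]
  ]
}}

```text
clock: 3.15
eef_pos: [0.2976, -0.3425, 0.1965]
tool_rot: [0.993, 0.12, 0.0, 0.002]
ft_force: [0.7, -0.9, 0.5]
grip_width: 0.0849
```

Emit:
{"api": "jog_arm", "payload": {
  "deltas": [
    [[40,-19,0,0,0,0,85],[40,-19,0,0,0,0,85],[40,-19,0,0,0,0,85],[40,-19,0,0,0,0,85],[0,0,0,0,0,2.4,85]]
  ]
}}

```text
clock: 3.65
eef_pos: [0.4438, -0.2219, 0.197]
tool_rot: [0.995, 0.102, 0.002, 0.002]
ft_force: [-0.5, -0.5, -0.6]
grip_width: 0.0851
```

```bash
cat > go.py <<'E'
# usage: go.py X Y Z(mm) yaw(deg of tool x) pitch(mouth-down) -> tool-frame delta
import sys; from h import *
o=get_obs(); x,y,z,yaw,th=map(float,sys.argv[1:])
Rt=R.from_euler('z',yaw,degrees=True)*R.from_euler('y',-th,degrees=True)*R.from_euler('x',180,degrees=True)
Rc=R.from_quat(o['tool_rot']); d=Rc.inv().apply(np.array([x,y,z])/1e3-o['eef_pos'])*1e3
e=(Rc.inv()*R.from_matrix(Rt.as_matrix())).as_rotvec(degrees=True)
print('tcp',np.round(o['eef_pos']*1e3,1),'d',np.round(d,1),'rot',np.round(e,2),'F',np.round(o['ft_force'],2),'w',round(o['grip_width']*1e3,1),'t',round(o['clock'],2),'q',np.round(o['joint_pos'],2))
E
python3 go.py 436 -225 80 12.2 0
```

```text
tcp [ 443.8 -221.9  197. ] d [ -8.7   0.8 117. ] rot [ 0.3  -0.21 -0.5 ] F [-0.53 -0.48 -0.56] w 85.1 t 3.65 q [-0.46  0.23 -0.01  1.33 -0.    2.47]
```

Emit:
{"api": "jog_arm", "payload": {
  "deltas": [
    [[-8.7,0.8,20,0.3,-0.2,-0.5,85],[0,0,40,0,0,0,85],[0,0,45,0,0,0,85],[0,0,30,0,0,0,85],[0,0,0,0,0,0,85]]
  ]
}}

```text
clock: 4.15
eef_pos: [0.4405, -0.2233, 0.0603]
tool_rot: [0.994, 0.11, 0.003, 0.002]
ft_force: [-1.5, -0.1, -0.5]
grip_width: 0.0851
```

```bash
python3 go.py 436 -225 12 12.2 0; python3 -c "
from h import *
save('side','s1.png',(90,120,290,270),3)"
```

```text
tcp [ 440.5 -223.3   60.3] d [-5.1  0.5 48.2] rot [ 0.27 -0.34  0.4 ] F [-1.46 -0.06 -0.46] w 85.1 t 4.15 q [-0.47  0.33 -0.25  0.98  0.    2.45]
```

View pics/s1.png

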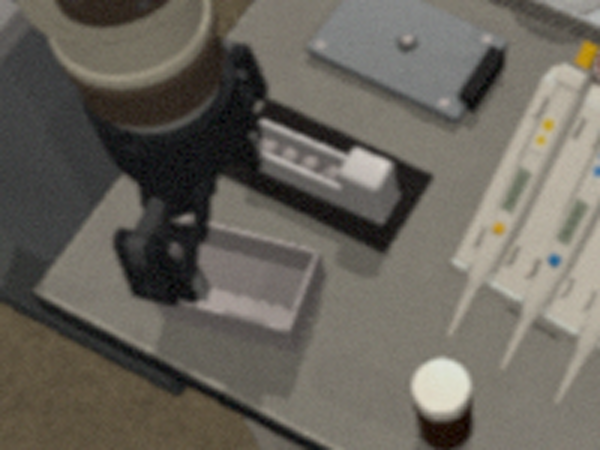

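The gripper straddles the tray with a finger on each long side (near finger at crop (160,260)), clear of the boat. I'll descend and close.

Emit:
{"api": "jog_arm", "payload": {
  "deltas": [
    [[-4.5,0.5,25,0.2,-0.3,0.4,85],[0,0,20,0,0,0,85],[0,0,2,0,0,0,85],[0,0,0,0,0,0,55],[0,0,0,0,0,0,50]]
  ]
}}

```text
clock: 4.7
eef_pos: [0.4456, -0.2299, 0.0241]
tool_rot: [0.994, 0.106, 0.008, 0.006]
ft_force: [-0.5, -0.1, 0.4]
grip_width: 0.0587
```

Emit:
{"api": "jog_arm", "payload": {
  "deltas": [
    [[0,0,0,0,0,0,50],[0,0,0,0,0,0,50],[0,0,0,0,0,0,50],[0,0,0,0,0,0,50]]
  ]
}}

```text
clock: 5.1
eef_pos: [0.4486, -0.2314, 0.0283]
tool_rot: [0.994, 0.106, 0.012, 0.008]
ft_force: [-0.9, 0.3, -0.5]
grip_width: 0.05
```

```bash
python3 go.py 436 -225 12 12.2 0
```

```text
tcp [ 448.6 -231.4   28.3] d [-11.3  -9.2  15.9] rot [ 1.04 -1.22 -0.03] F [-0.85  0.29 -0.5 ] w 50.0 t 5.1 q [-0.48  0.37 -0.29  0.88 -0.    2.45]
```

```bash
python3 -c "
from h import *
save('side','s2.png',(90,140,250,260),2.5)
a=cv2.imread('pics/s2.png');camera('top');im=camera('top')[200:320,240:400,::-1];cv2.imwrite('pics/st2.png',np.hstack([a,cv2.resize(im,None,fx=2.5,fy=2.5,interpolation=2)]))"; python3 go.py 436 -225 12 12.2 0
```

```text
tcp [ 448.3 -231.2   27.9] d [-11.   -9.   15.5] rot [ 1.02 -1.19 -0.03] F [ 0.47  0.23 -0.32] w 50.4 t 5.25 q [-0.48  0.37 -0.29  0.88 -0.    2.45]
```

View pics/st2.png

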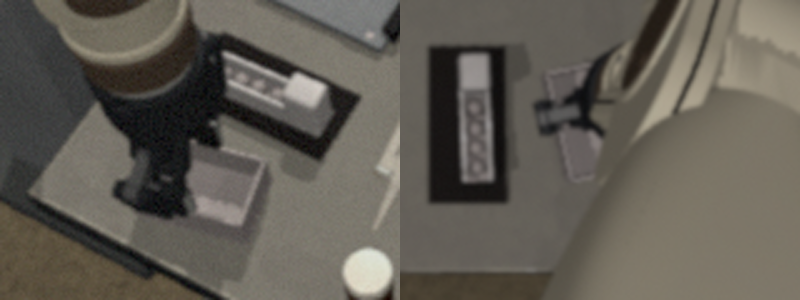

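Opening reads 50, so the tray was not gripped: the top view shows the fingers sitting over its walls (left finger at crop (550,118)). I'll raise, reopen, and check how far the tool drifts during hold rows.

Emit:
{"api": "jog_arm", "payload": {
  "deltas": [
    [[0,0,-10,1,-1.2,0,50],[0,0,-15,0,0,0,85],[0,0,0,0,0,0,85],[0,0,0,0,0,0,85],[0,0,0,0,0,0,85]]
  ]
}}

```text
clock: 5.75
eef_pos: [0.4464, -0.2302, 0.0515]
tool_rot: [0.994, 0.106, -0.002, -0.001]
ft_force: [-0.2, -0.5, -0.7]
grip_width: 0.0847
```

Emit:
{"api": "jog_arm", "payload": {
  "deltas": [
    [[0,0,0,0,0,0,85],[0,0,0,0,0,0,85]]
  ]
}}

```text
clock: 5.95
eef_pos: [0.4454, -0.2297, 0.0503]
tool_rot: [0.994, 0.106, -0.003, -0.002]
ft_force: [0.2, -0.3, -0.4]
grip_width: 0.0849
```

```bash
python3 go.py 436 -225 12 12.2 0; python3 -c "
from h import *
save('side','s3.png',(90,140,250,260),2.5)
a=cv2.imread('pics/s3.png');camera('top');im=camera('top')[200:320,240:400,::-1];cv2.imwrite('pics/st3.png',np.hstack([a,cv2.resize(im,None,fx=2.5,fy=2.5,interpolation=2)]))"; python3 go.py 436 -225 12 12.2 0
```

```text
tcp [ 445.4 -229.7   50.3] d [-8.  -6.4 38.4] rot [-0.24  0.32 -0.03] F [ 0.17 -0.27 -0.39] w 84.9 t 5.95 q [-0.48  0.36 -0.23  0.98 -0.    2.45]
tcp [ 445.6 -229.8   50.5] d [-8.2 -6.6 38.6] rot [-0.23  0.31 -0.02] F [ 0.44 -0.5  -0.19] w 84.7 t 6.1 q [-0.48  0.36 -0.23  0.98 -0.    2.45]
```

View pics/st3.png

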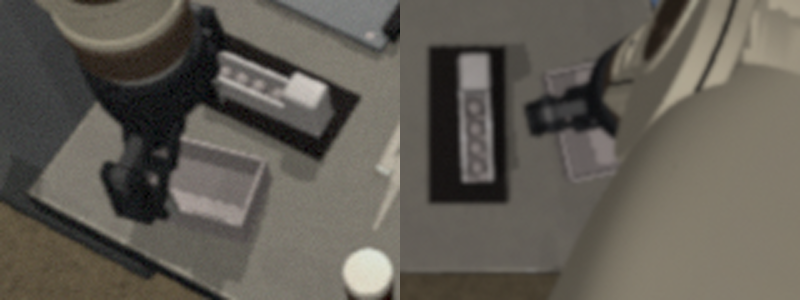

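The tray has not visibly moved and the gripper straddles it again. The first grasp was too shallow, because the pads retract when open and the tool lagged. I'll go lower this time and check the depth before closing.

Emit:
{"api": "jog_arm", "payload": {
  "deltas": [
    [[-7,-4,20,-0.2,0.3,0,85],[0,0,18,0,0,0,85],[0,0,8,0,0,0,85],[0,0,2,0,0,0,85],[0,0,0,0,0,0,85]]
  ]
}}

```text
clock: 6.6
eef_pos: [0.4389, -0.2279, 0.0021]
tool_rot: [0.994, 0.106, 0.001, 0.001]
ft_force: [-0.0, 0.9, 0.4]
grip_width: 0.0854
```

```bash
python3 go.py 437 -227 4 12.2 0
```

```text
tcp [ 438.9 -227.9    2.1] d [-1.7 -1.3 -1.9] rot [ 0.08 -0.12 -0.02] F [-0.04  0.89  0.42] w 85.4 t 6.6 q [-0.48  0.41 -0.32  0.85  0.    2.45]
```

Emit:
{"api": "jog_arm", "payload": {
  "deltas": [
    [[-1,-1,-4,0,0,0,85],[0,0,0,0,0,0,70],[0,0,0,0,0,0,60],[0,0,0,0,0,0,50],[0,0,0,0,0,0,50]]
  ]
}}

```text
clock: 7.1
eef_pos: [0.4399, -0.2282, 0.009]
tool_rot: [0.994, 0.106, 0.003, 0.002]
ft_force: [0.4, 0.6, -1.1]
grip_width: 0.0501
```

Emit:
{"api": "jog_arm", "payload": {
  "deltas": [
    [[0,0,0,0,0,0,50],[0,0,0,0,0,0,50]]
  ]
}}

```text
clock: 7.3
eef_pos: [0.4401, -0.2283, 0.0092]
tool_rot: [0.994, 0.106, 0.003, 0.002]
ft_force: [0.1, -0.2, -0.8]
grip_width: 0.0497
```

```bash
python3 go.py 437 -227 5 12.2 0
```

```text
tcp [ 440.1 -228.3    9.2] d [-2.8 -1.9  4.2] rot [ 0.28 -0.36 -0.01] F [ 0.07 -0.21 -0.84] w 49.7 t 7.3 q [-0.48  0.39 -0.31  0.86  0.    2.45]
```

Emit:
{"api": "jog_arm", "payload": {
  "deltas": [
    [[0,0,1,0,0,0,46],[0,0,1,0,0,0,46]]
  ]
}}

```text
clock: 7.5
eef_pos: [0.4401, -0.2284, 0.0072]
tool_rot: [0.994, 0.106, 0.003, 0.002]
ft_force: [0.1, -0.1, 0.4]
grip_width: 0.0464
```

```bash
python3 go.py 437 -227 5 12.2 0; python3 -c "
from h import *
save('side','s4.png',(90,140,250,260),2.5)
a=cv2.imread('pics/s4.png');camera('top');im=camera('top')[200:320,240:400,::-1];cv2.imwrite('pics/st4.png',np.hstack([a,cv2.resize(im,None,fx=2.5,fy=2.5,interpolation=2)]))"
```

```text
tcp [ 440.1 -228.4    7.2] d [-2.8 -2.   2.2] rot [ 0.28 -0.37 -0.02] F [ 0.07 -0.15  0.37] w 46.4 t 7.5 q [-0.48  0.4  -0.31  0.85  0.    2.45]
```

View pics/st4.png

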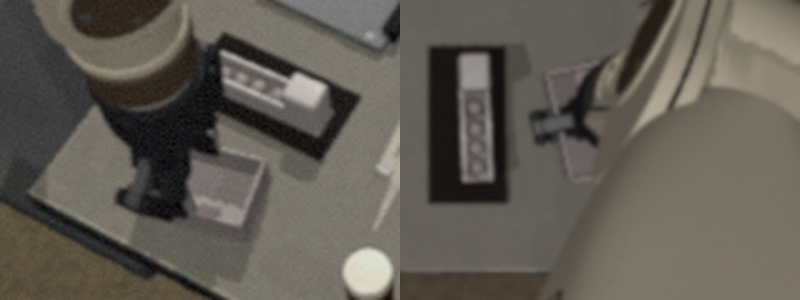

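```bash
python3 - <<'E'
from h import *
np.set_printoptions(precision=0,suppress=True)
o=get_obs(); Rc=R.from_quat(o['tool_rot'])
for s in(1,-1):
  for back in (0,.02,.05,.08):
    p=o['eef_pos']+Rc.apply([0,s*.033,-back]); a=proj('side',p);b=proj('top',p)
    print('y' if s<0 else '-y',back,p*1e3,'side crop',(a-[90,140])*2.5,'top crop',(b-[240,200])*2.5+[400,0])
# tray rim corners from fit
r=R.from_euler('z',12.3,degrees=True)
for c in [(-48,-30),(48,-30),(48,30),(-48,30)]:
    for z in(0,40):
        q=r.apply([c[0]/1e3,c[1]/1e3,0])+[.4366,-.2253,z/1e3];print(c,z,(proj('side',q)-[90,140])*2.5,(proj('top',q)-[240,200])*2.5+[400,0])
E
```

```text
-y 0 [ 447. -261.    7.] side crop [189. 235.] top crop [623. 107.]
-y 0.02 [ 447. -260.   27.] side crop [184. 225.] top crop [628. 105.]
-y 0.05 [ 447. -260.   57.] side crop [176. 210.] top crop [635. 104.]
-y 0.08 [ 446. -260.   87.] side crop [168. 194.] top crop [642. 102.]
y 0 [ 433. -196.    7.] side crop [218. 162.] top crop [552. 123.]
y 0.02 [ 433. -196.   27.] side crop [214. 152.] top crop [554. 122.]
y 0.05 [ 433. -196.   57.] side crop [207. 135.] top crop [559. 120.]
y 0.08 [ 433. -196.   87.] side crop [200. 117.] top crop [563. 119.]
(-48, -30) 0 [135. 215.] [629. 165.]
(-48, -30) 40 [123. 195.] [638. 164.]
(48, -30) 0 [247. 245.] [602.  60.]
(48, -30) 40 [240. 226.] [610.  55.]
(48, 30) 0 [272. 178.] [538.  74.]
(48, 30) 40 [266. 157.] [543.  70.]
(-48, 30) 0 [162. 151.] [563. 180.]
(-48, 30) 40 [152. 129.] [570. 180.]
```

```bash
python3 - <<'E'
from h import *
im=save('side','s5.png',(120,170,230,250),7)
E
```

```text
(no output)
```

View pics/s5.png

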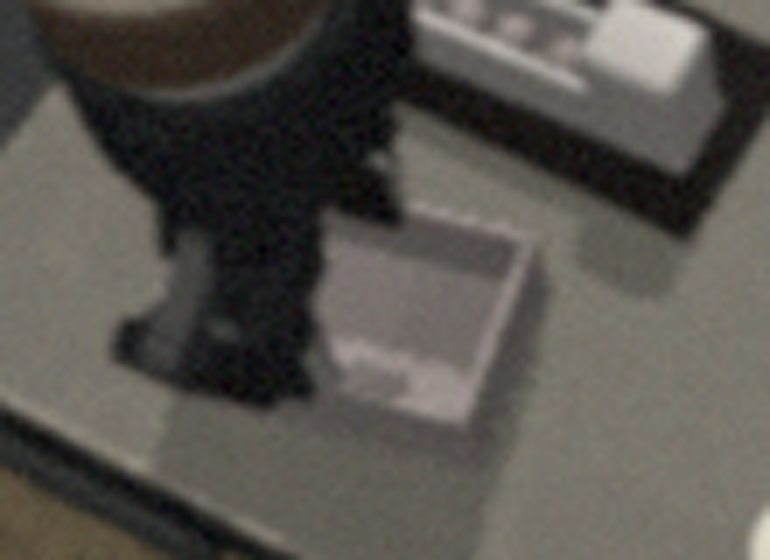

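```bash
python3 - <<'E'
from h import *
np.set_printoptions(precision=0,suppress=True)
for n,uv in dict(far=(120+400/7,170+222/7),nearR=(120+305/7,170+402/7),nearL=(120+115/7,170+355/7)).items():
    print(n,[onz('side',uv,z)*1e3 for z in(.005,.015,.025,.045)])
print(get_obs()['eef_pos'],get_obs()['tau'],get_obs()['ft_force'])
E
```

```text
far [array([ 428., -189.,    5.]), array([ 432., -193.,   15.]), array([ 436., -196.,   25.]), array([ 444., -203.,   45.])]
nearR [array([ 435., -250.,    5.]), array([ 439., -253.,   15.]), array([ 443., -255.,   25.]), array([ 451., -260.,   45.])]
nearL [array([ 378., -263.,    5.]), array([ 383., -266.,   15.]), array([ 388., -268.,   25.]), array([ 397., -273.,   45.])]
[ 0. -0.  0.] [ -0. -39.  20.  -0.   0.  -0.] [-0.  0.  0.]
```

The images say the fingertips really sit near z≈45 mm while the reading says 7 mm: rays to both fingertips fit a height about 38 mm above the reported TCP, and the top view rules out a sideways error. I'll reopen and go down in small steps, watching the force.

Emit:
{"api": "jog_arm", "payload": {
  "deltas": [
    [[0,0,-6,0,0,0,85],[0,0,0,0,0,0,85],[0,0,0,0,0,0,85],[0,0,0,0,0,0,85],[0,0,0,0,0,0,85]]
  ]
}}

```text
clock: 8.2
eef_pos: [0.4403, -0.2284, 0.014]
tool_rot: [0.994, 0.106, 0.004, 0.002]
ft_force: [-0.1, 0.2, 1.0]
grip_width: 0.0849
```

Emit:
{"api": "jog_arm", "payload": {
  "deltas": [
    [[-2,-1,4,0,0,0,85],[0,0,4,0,0,0,85],[0,0,3,0,0,0,85],[0,0,3,0,0,0,85]]
  ]
}}

```text
clock: 8.6
eef_pos: [0.438, -0.2279, -0.0011]
tool_rot: [0.994, 0.106, 0.004, 0.002]
ft_force: [0.9, 0.4, -0.8]
grip_width: 0.0849
```

```bash
python3 go.py 437 -227 0 12.2 0
```

```text
tcp [ 438.  -227.9   -1.1] d [-0.8 -1.  -1.1] rot [ 0.3  -0.39 -0.02] F [ 0.87  0.39 -0.78] w 84.9 t 8.6 q [-0.48  0.4  -0.33  0.83  0.    2.45]
```

Emit:
{"api": "jog_arm", "payload": {
  "deltas": [
    [[0,0,3,0,0,0,85],[0,0,3,0,0,0,85],[0,0,3,0,0,0,85]]
  ]
}}

```text
clock: 8.9
eef_pos: [0.4378, -0.2277, -0.0113]
tool_rot: [0.994, 0.106, 0.003, 0.002]
ft_force: [-1.0, 0.0, -0.1]
grip_width: 0.085
```

Emit:
{"api": "jog_arm", "payload": {
  "deltas": [
    [[0,0,3,0,0,0,85],[0,0,3,0,0,0,85]]
  ]
}}

```text
clock: 9.1
eef_pos: [0.4379, -0.2278, -0.0179]
tool_rot: [0.994, 0.106, 0.003, 0.002]
ft_force: [-0.3, 0.4, -0.0]
grip_width: 0.085
```

```bash
python3 go.py 437 -227 0 12.2 0
python3 - <<'E'
from h import *
b=save('side','s6.png',(110,160,230,260),6)
E
```

```text
tcp [ 437.9 -227.8  -17.9] d [ -0.6  -0.9 -17.9] rot [ 0.27 -0.35 -0.02] F [-0.31  0.44 -0.03] w 85.0 t 9.1 q [-0.48  0.43 -0.35  0.79  0.    2.45]
```

View pics/s6.png

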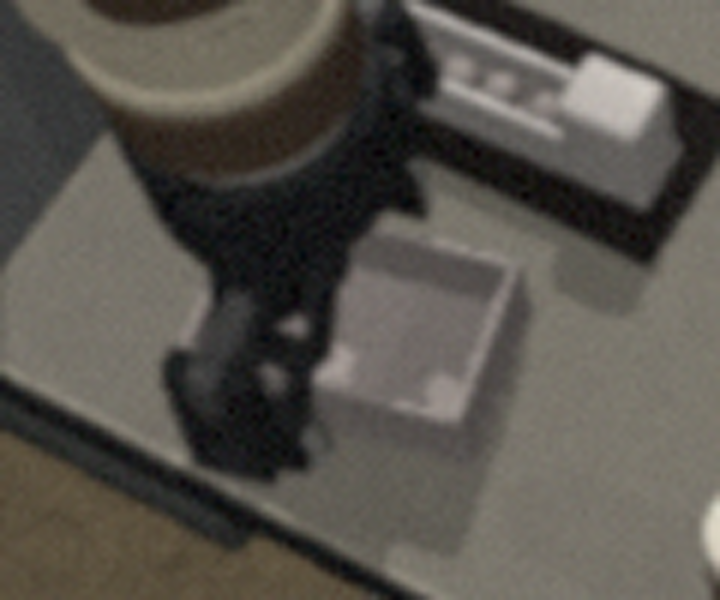

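Reading -18 mm and still no contact, which confirms the reported z is about 38 mm too low. The near finger (crop (250,440)) is outside the tray wall. I'll continue down by force-watched steps to about -30, then close.

Emit:
{"api": "jog_arm", "payload": {
  "deltas": [
    [[0,0,3,0,0,0,85],[0,0,3,0,0,0,85],[0,0,2,0,0,0,85]]
  ]
}}

```text
clock: 9.45
eef_pos: [0.4378, -0.2277, -0.0269]
tool_rot: [0.994, 0.106, 0.003, 0.002]
ft_force: [-0.3, 0.2, -0.1]
grip_width: 0.0847
```

Emit:
{"api": "jog_arm", "payload": {
  "deltas": [
    [[0,0,2,0,0,0,85],[0,0,1,0,0,0,85]]
  ]
}}

```text
clock: 9.65
eef_pos: [0.4378, -0.2277, -0.0303]
tool_rot: [0.994, 0.106, 0.003, 0.002]
ft_force: [-0.2, -0.2, -0.2]
grip_width: 0.0851
```

Emit:
{"api": "jog_arm", "payload": {
  "deltas": [
    [[0,0,0,0,0,0,50],[0,0,0,0,0,0,50],[0,0,0,0,0,0,50],[0,0,0,0,0,0,50]]
  ]
}}

```text
clock: 10.05
eef_pos: [0.4376, -0.2274, -0.0302]
tool_rot: [0.994, 0.106, 0.003, 0.002]
ft_force: [-0.2, -0.8, -1.2]
grip_width: 0.0593
```

```bash
python3 go.py 437 -227 0 12.2 0
```

```text
tcp [ 437.6 -227.4  -30.2] d [ -0.3  -0.4 -30.2] rot [ 0.21 -0.32 -0.01] F [-0.2  -0.8  -1.22] w 59.3 t 10.05 q [-0.48  0.45 -0.36  0.76  0.    2.45]
```

Gripped (59.3 mm). I'll lift, carry over the mat to the plate, and turn to the plate's yaw.

Emit:
{"api": "jog_arm", "payload": {
  "deltas": [
    [[0,0,-15,0,0,0,50],[0,0,-35,0,0,0,50],[0,0,-40,0,0,0,50],[0,0,-15,0,0,0,50]]
  ]
}}

```text
clock: 10.45
eef_pos: [0.4325, -0.225, 0.0734]
tool_rot: [0.994, 0.106, -0.002, -0.002]
ft_force: [-0.2, -0.6, -1.6]
grip_width: 0.0592
```

```bash
python3 go.py 436.5 -2 75 -0.8 0
```

```text
tcp [ 432.5 -225.    73.4] d [  51.  -217.1   -1. ] rot [-0.2   0.26 12.99] F [-0.18 -0.65 -1.56] w 59.2 t 10.45 q [-0.48  0.31 -0.24  1.03  0.    2.45]
```

Emit:
{"api": "jog_arm", "payload": {
  "deltas": [
    [[10,-43,-1,0,0,0,50],[10,-43,0,0,0,0,50],[10,-43,0,0,0,0,50],[10,-43,0,0,0,0,50],[8,-33,0,0,0,4,50]]
  ]
}}

```text
clock: 10.95
eef_pos: [0.4403, -0.0145, 0.0778]
tool_rot: [0.998, 0.064, 0.002, 0.001]
ft_force: [0.3, 0.6, -2.3]
grip_width: 0.0595
```

Emit:
{"api": "jog_arm", "payload": {
  "deltas": [
    [[0,0,0,0,0,5,50],[0,0,0,0,0,4,50],[0,0,0,0,0,0,50]]
  ]
}}

```text
clock: 11.25
eef_pos: [0.4387, -0.0098, 0.077]
tool_rot: [1.0, -0.01, 0.001, -0.0]
ft_force: [-0.3, 0.5, -3.1]
grip_width: 0.059
```

```bash
python3 go.py 436.5 -2 75 -0.8 0
```

```text
tcp [438.7  -9.8  77. ] d [-2.4 -7.7  2. ] rot [-0.01 -0.15 -0.4 ] F [-0.31  0.51 -3.11] w 59.0 t 11.25 q [-0.02  0.21 -0.36  0.99  0.    3.14]
```

Joint 6 is at its +3.14 limit in this orientation. The tray is symmetric, so I'll swing the tool half a turn the other way (q6 → ~0).

Emit:
{"api": "jog_arm", "payload": {
  "deltas": [
    [[0,0,0,0,0,-5,50],[0,0,0,0,0,-8.5,50],[0,0,0,0,0,-8.5,50],[0,0,0,0,0,-8.5,50],[0,0,0,0,0,-8.5,50]]
  ]
}}

```text
clock: 11.75
eef_pos: [0.4371, -0.011, 0.0758]
tool_rot: [0.944, 0.329, -0.0, 0.0]
ft_force: [0.0, -0.4, -1.2]
grip_width: 0.0592
```

Emit:
{"api": "jog_arm", "payload": {
  "deltas": [
    [[0,0,0,0,0,-8.5,50],[0,0,0,0,0,-8.5,50],[0,0,0,0,0,-8.5,50],[0,0,0,0,0,-8.5,50],[0,0,0,0,0,-8.5,50]]
  ]
}}

```text
clock: 12.25
eef_pos: [0.4355, -0.0133, 0.0746]
tool_rot: [0.758, 0.652, -0.002, -0.001]
ft_force: [-0.2, 0.3, -2.1]
grip_width: 0.0593
```

Emit:
{"api": "jog_arm", "payload": {
  "deltas": [
    [[0,0,0,0,0,-8.5,50],[0,0,0,0,0,-8.5,50],[0,0,0,0,0,-8.5,50],[0,0,0,0,0,-8.5,50],[0,0,0,0,0,-8.5,50]]
  ]
}}

```text
clock: 12.75
eef_pos: [0.434, -0.0156, 0.0733]
tool_rot: [0.466, 0.885, -0.002, -0.002]
ft_force: [0.2, -0.0, -2.5]
grip_width: 0.0592
```

Emit:
{"api": "jog_arm", "payload": {
  "deltas": [
    [[0,0,0,0,0,-8.5,50],[0,0,0,0,0,-8.5,50],[0,0,0,0,0,-8.5,50],[0,0,0,0,0,-8.5,50],[0,0,0,0,0,-8.5,50]]
  ]
}}

```text
clock: 13.25
eef_pos: [0.4324, -0.0178, 0.0721]
tool_rot: [0.11, 0.994, -0.001, -0.005]
ft_force: [0.2, 0.5, -1.6]
grip_width: 0.0594
```

```bash
python3 go.py 436.5 -2 75 179.2 0
```

```text
tcp [432.4 -17.8  72.1] d [-0.5 16.3 -2.9] rot [ -0.17  -0.52 -11.83] F [ 0.22  0.47 -1.59] w 59.4 t 13.25 q [-0.04  0.22 -0.37  0.99 -0.    0.18]
```

Emit:
{"api": "jog_arm", "payload": {
  "deltas": [
    [[0,0,0,0,0,-8,50],[0,0,0,-0.2,-0.5,-3.5,50],[-2,15,0,0,0,0,50],[0,0,20,0,0,0,50],[0,0,20,0,0,0,50]]
  ]
}}

```text
clock: 13.75
eef_pos: [0.4367, -0.0048, 0.0329]
tool_rot: [0.008, 1.0, 0.0, 0.002]
ft_force: [-0.0, -0.2, -2.4]
grip_width: 0.0597
```

```bash
python3 go.py 436 -2 0 179.2 0
```

```text
tcp [436.7  -4.8  32.9] d [ 1.   2.8 32.9] rot [ 0.04  0.28 -0.09] F [-0.05 -0.24 -2.4 ] w 59.7 t 13.75 q [-0.01  0.26 -0.43  0.87  0.    0.  ]
```

Emit:
{"api": "jog_arm", "payload": {
  "deltas": [
    [[1,3,15,0,0.3,-0.1,50],[0,0,15,0,0,0,50],[0,0,10,0,0,0,50],[0,0,0,0,0,0,50]]
  ]
}}

```text
clock: 14.15
eef_pos: [0.4332, -0.0031, -0.0112]
tool_rot: [0.009, 1.0, 0.0, -0.003]
ft_force: [-0.2, -0.1, -2.4]
grip_width: 0.0594
```

```bash
python3 go.py 436 -2 -20 179.2 0
python3 - <<'E'
from fit import *
np.set_printoptions(precision=4,suppress=True)
save('side','s7.png',(170,80,290,180),6);
E
```

```text
tcp [433.2  -3.1 -11.2] d [-2.8  1.1  8.8] rot [ 0.02 -0.32 -0.23] F [-0.15 -0.09 -2.37] w 59.4 t 14.15 q [-0.01  0.33 -0.48  0.76  0.    0.01]
```

View pics/s7.png

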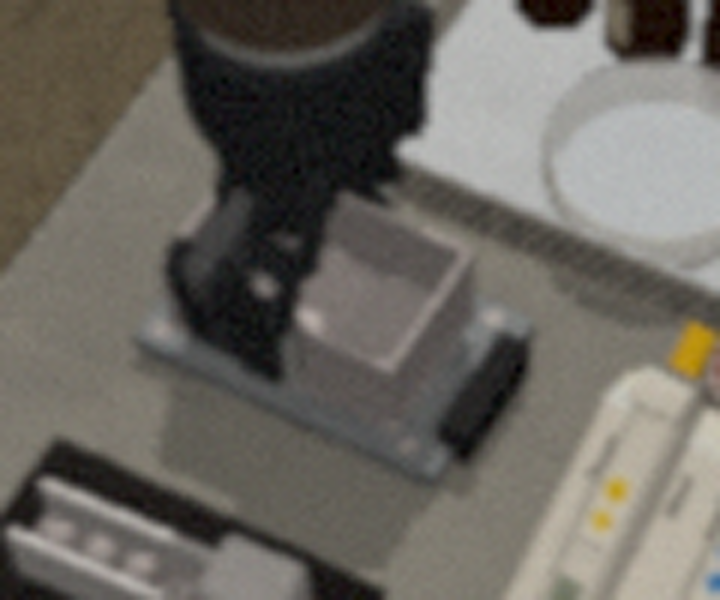

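The tray hovers just above the plate, square to it, with the housing clear at its +x end (crop (485,395)). I'll make the final corrections and lower it.

Emit:
{"api": "jog_arm", "payload": {
  "deltas": [
    [[-2.5,1,4,0,-0.3,-0.2,50],[0,0,3,0,0,0,50],[0,0,0,0,0,0,50]]
  ]
}}

```text
clock: 14.5
eef_pos: [0.4382, -0.0024, -0.0165]
tool_rot: [0.007, 1.0, 0.0, 0.002]
ft_force: [0.0, 1.0, -0.9]
grip_width: 0.0595
```

```bash
python3 go.py 436 -2 -20 179.2 0
```

```text
tcp [438.2  -2.4 -16.5] d [2.2 0.3 3.5] rot [ 0.02  0.25 -0.06] F [ 0.    1.02 -0.87] w 59.5 t 14.5 q [-0.01  0.34 -0.49  0.74  0.    0.01]
```

Emit:
{"api": "jog_arm", "payload": {
  "deltas": [
    [[1.5,0,2,0,0.1,0,50],[0,0,1.5,0,0,0,50],[0,0,0.5,0,0,0,50]]
  ]
}}

```text
clock: 14.8
eef_pos: [0.4377, -0.0023, -0.0197]
tool_rot: [0.007, 1.0, 0.0, 0.003]
ft_force: [-0.2, -1.1, 0.5]
grip_width: 0.0593
```

```bash
python3 go.py 436 -2 -20 179.2 0
```

```text
tcp [437.7  -2.3 -19.7] d [1.7 0.3 0.3] rot [ 0.02  0.29 -0.05] F [-0.24 -1.15  0.47] w 59.3 t 14.8 q [-0.01  0.35 -0.49  0.73  0.    0.01]
```

Emit:
{"api": "jog_arm", "payload": {
  "deltas": [
    [[1,0,1,0,0.1,0,50],[0,0,0,0,0,0,62],[0,0,0,0,0,0,75],[0,0,0,0,0,0,85],[0,0,0,0,0,0,85]]
  ]
}}

```text
clock: 15.3
eef_pos: [0.4387, -0.0023, -0.0194]
tool_rot: [0.007, 1.0, 0.0, 0.004]
ft_force: [0.5, 0.7, -0.6]
grip_width: 0.0849
```

Emit:
{"api": "jog_arm", "payload": {
  "deltas": [
    [[0,0,-20,0,0,0,85],[0,0,-40,0,0,0,85],[0,0,-40,0,0,0,85],[0,0,-20,0,0,0,85],[0,40,0,0,0,0,85]]
  ]
}}

```text
clock: 15.8
eef_pos: [0.4368, 0.0354, 0.1036]
tool_rot: [0.011, 1.0, -0.0, 0.001]
ft_force: [1.3, 0.8, -1.0]
grip_width: 0.085
```

Emit:
{"api": "jog_arm", "payload": {
  "deltas": [
    [[0,-40,0,0,0,0,85],[0,-45,0,0,0,0,85],[0,-45,0,0,0,0,85],[0,-45,0,0,0,0,85],[0,-20,0,0,0,0,60]]
  ]
}}

```text
clock: 16.3
eef_pos: [0.4417, -0.146, 0.1055]
tool_rot: [-0.012, 1.0, 0.001, 0.005]
ft_force: [0.1, -0.0, 0.0]
grip_width: 0.0732
```

```bash
python3 go.py 475 -126 110 180 0; sed -e "s/M:/M if t!='mat_top'}\nM.pop('mat_top')\nmk={t:mk[t] for t in M}\nM['tray_center']=M['tray_center']\nif 0:\n  pass/" b.py >/dev/null
cat > c.py <<'E'
from fit import *
np.set_printoptions(precision=4,suppress=True)
camera('top');camera('side')
nr=dict(tray_center=((212,243),(228,132)),plate_top=((212,246),(228,136)),boat_center=((269,247),(200,176)))
for t,g in (('tray_center',[.436,0,.03,0]),('boat_center',[.437,-.126,.024,.03]),('plate_top',[.435,0,.01,-.01])):
  for c in('top','side'):
    try:
        m=best(t,c,nr[t][c=='side']).astype(np.float32)
        x,f=fit(t,{c:m},g,g[2]);print(t,c,x,round(np.degrees(x[3]),1),round(f),int(m.sum()))
    except SystemExit as e: print(e)
E
python3 c.py
```

```text
tcp [ 441.7 -146.   105.5] d [-33.8  19.2  -4.1] rot [0.15 0.55 1.34] F [ 0.07 -0.05  0.  ] w 73.2 t 16.3 q [-0.32  0.23 -0.26  1.07  0.01 -0.35]
tray_center top [ 0.4358 -0.0054  0.0431 -0.0178] -1.0 69 1340
tray_center side [ 0.4394 -0.0027  0.0327 -0.0262] -1.5 75 1485
boat_center not seen top
boat_center side [ 0.4385 -0.1247  0.0323 -0.021 ] -1.2 223 701
plate_top top [ 0.4334 -0.0009  0.0207 -0.0147] -0.8 1438 896
plate_top side [0.4432 0.0009 0.0131 0.0139] 0.8 1393 512
```

```bash
python3 -c "
from h import *
a=camera('top')[205:295,180:290,::-1];b=camera('side')[95:185,155:265,::-1]
f=lambda i:cv2.resize(i,None,fx=3.6,fy=5,interpolation=2) if 0 else cv2.resize(i,None,fx=3.63,fy=3.63,interpolation=2)
cv2.imwrite('pics/p10.png',np.hstack([f(a),f(b)]))"
```

```text
(no output)
```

View pics/p10.png

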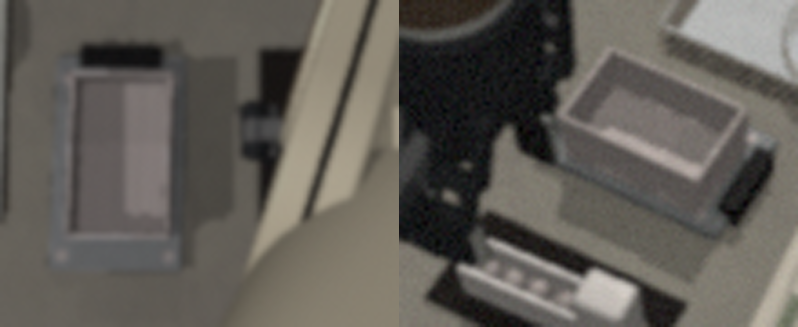

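The tray is square on the plate but about 4 mm towards -y: left gap is larger than right once parallax is removed, and both single-view fits agree (4 to 4.7 mm). I'll regrip it 4 mm further to +y so the closing fingers slide it central.

Emit:
{"api": "jog_arm", "payload": {
  "deltas": [
    [[1,30,0,0.1,0.5,0,85],[1,40,0,0,0,0,85],[1,40,0,0,0,0,85],[1,35,0,0,0,0.5,85],[0,0,0,0,0,0,85]]
  ]
}}

```text
clock: 17.65
eef_pos: [0.4354, 0.0047, 0.1059]
tool_rot: [-0.005, 1.0, 0.001, 0.001]
ft_force: [0.2, -1.0, -0.2]
grip_width: 0.085
```

```bash
python3 go.py 437 2.5 100 179.0 0
```

```text
tcp [435.4   4.7 105.9] d [-1.6 -2.2  5.9] rot [0.08 0.16 1.62] F [ 0.19 -1.   -0.2 ] w 85.0 t 17.65 q [ 0.01  0.18 -0.32  1.07  0.   -0.  ]
```

Emit:
{"api": "jog_arm", "payload": {
  "deltas": [
    [[-1,-2,30,0.1,0.1,1.5,85],[0,0,35,0,0,0,85],[0,0,30,0,0,0,85],[0,0,15,0,0,0,85],[0,0,0,0,0,0,85]]
  ]
}}

```text
clock: 18.15
eef_pos: [0.4404, 0.0018, -0.0054]
tool_rot: [0.007, 1.0, -0.001, 0.004]
ft_force: [-0.4, 0.4, -0.6]
grip_width: 0.085
```

```bash
python3 go.py 437 2.5 -18 179.0 0
```

```text
tcp [440.4   1.8  -5.4] d [ 3.5  0.6 12.5] rot [-0.11  0.49  0.22] F [-0.4   0.43 -0.64] w 85.0 t 18.15 q [ 0.01  0.32 -0.47  0.77 -0.    0.02]
```

Emit:
{"api": "jog_arm", "payload": {
  "deltas": [
    [[2.5,1,6,-0.1,0.3,0.2,85],[0,0,5,0,0,0,85],[0,0,0,0,0,0,75],[0,0,0,0,0,0,65],[0,0,0,0,0,0,50]]
  ]
}}

```text
clock: 18.65
eef_pos: [0.4407, 0.0014, -0.0142]
tool_rot: [0.01, 1.0, -0.001, 0.004]
ft_force: [-0.4, 0.1, -0.7]
grip_width: 0.059
```

Emit:
{"api": "jog_arm", "payload": {
  "deltas": [
    [[0,0,0,0,0,0,50]]
  ]
}}

```text
clock: 18.75
eef_pos: [0.441, 0.0014, -0.0137]
tool_rot: [0.01, 1.0, -0.0, 0.004]
ft_force: [-0.5, 0.1, -2.2]
grip_width: 0.0585
```

```bash
python3 go.py 437 2.5 -18 179.0 0
```

```text
tcp [441.    1.4 -13.7] d [4.1 1.  4.2] rot [-0.05  0.51 -0.11] F [-0.47  0.06 -2.2 ] w 58.5 t 18.75 q [ 0.    0.34 -0.48  0.74 -0.    0.02]
```

Emit:
{"api": "jog_arm", "payload": {
  "deltas": [
    [[1,0.8,-0.5,0,0.1,0,50],[0,0,1.5,0,0,0,50],[0,0,1,0,0,0,50]]
  ]
}}

```text
clock: 19.05
eef_pos: [0.4404, 0.0024, -0.0145]
tool_rot: [0.01, 1.0, -0.0, 0.004]
ft_force: [-5.3, -0.7, 16.6]
grip_width: 0.0591
```

```bash
python3 go.py 437 2.5 -18 179.0 0
```

```text
tcp [440.4   2.4 -14.5] d [3.4 0.1 3.5] rot [-0.05  0.48 -0.1 ] F [-5.28 -0.67 16.58] w 59.1 t 19.05 q [ 0.01  0.34 -0.48  0.74 -0.    0.03]
```

Seated on the plate (16 N down). I'll release, rise, and go towards the boat.

Emit:
{"api": "jog_arm", "payload": {
  "deltas": [
    [[0,0,-0.5,0,0,0,62],[0,0,0,0,0,0,75],[0,0,0,0,0,0,85],[0,0,0,0,0,0,85],[0,0,-20,0,0,0,85]]
  ]
}}

```text
clock: 19.55
eef_pos: [0.4383, 0.0027, 0.0044]
tool_rot: [0.009, 1.0, -0.0, 0.002]
ft_force: [-0.0, -0.8, 0.4]
grip_width: 0.0851
```

Emit:
{"api": "jog_arm", "payload": {
  "deltas": [
    [[0,0,-45,0,0,0,85],[0,0,-45,0,0,0,85],[-5,-42,-5,0,0,0,85],[-8,-42,0,0,0,0,60],[-8,-42,0,0,0,0,60]]
  ]
}}

```text
clock: 20.05
eef_pos: [0.4589, -0.1223, 0.1055]
tool_rot: [0.003, 1.0, -0.0, 0.004]
ft_force: [1.5, 1.4, 0.5]
grip_width: 0.0604
```

```bash
python3 go.py 476 -128 110 180 0; python3 c.py
```

```text
tcp [ 458.9 -122.3  105.5] d [-17.2  -5.6  -4.4] rot [-0.04  0.46 -0.33] F [1.51 1.38 0.47] w 60.4 t 20.05 q [-0.26  0.25 -0.23  1.08  0.   -0.26]
tray_center top [ 0.4357  0.0001  0.0387 -0.0216] -1.2 104 1307
tray_center side [ 0.4407  0.0033  0.0375 -0.0357] -2.0 347 1217
boat_center not seen top
boat_center side [ 0.4386 -0.1247  0.0305  0.0057] 0.3 153 789
plate_top top [0.4369 0.0019 0.0113 0.0507] 2.9 1828 431
plate_top side [ 0.4397 -0.001   0.0114  0.0409] 2.3 1325 590
```

Tray is now within about 2 mm of the plate centre in both views (previous plate fits as reference). Now to the boat handle.

Emit:
{"api": "jog_arm", "payload": {
  "deltas": [
    [[-17,-3,5,0,0.4,-1,60],[0,0,30,0,0,0,60],[0,0,10,0,0,0,60],[0,0,0,0,0,0,60]]
  ]
}}

```text
clock: 21.2
eef_pos: [0.4765, -0.1239, 0.0596]
tool_rot: [-0.006, 1.0, -0.001, 0.001]
ft_force: [0.6, 0.4, 0.1]
grip_width: 0.06
```

```bash
python3 go.py 476 -125 -20 181 0
```

```text
tcp [ 476.5 -123.9   59.6] d [ 0.6 -1.  79.6] rot [-0.07  0.06 -0.3 ] F [0.62 0.4  0.1 ] w 60.0 t 21.2 q [-0.25  0.33 -0.25  0.99 -0.   -0.27]
```

Emit:
{"api": "jog_arm", "payload": {
  "deltas": [
    [[0.5,-1,25,0,0,-0.3,60],[0,0,20,0,0,0,60],[0,0,10,0,0,0,60],[0,0,0,0,0,0,60]]
  ]
}}

```text
clock: 21.6
eef_pos: [0.4782, -0.1255, 0.0066]
tool_rot: [-0.009, 1.0, -0.001, 0.003]
ft_force: [-0.5, 0.9, 0.2]
grip_width: 0.0599
```

```bash
python3 go.py 476 -125 -20 181 0
```

```text
tcp [ 478.2 -125.5    6.6] d [ 2.3  0.6 26.5] rot [-0.14  0.31  0.01] F [-0.48  0.89  0.22] w 59.9 t 21.6 q [-0.26  0.4  -0.32  0.85 -0.   -0.27]
```

Emit:
{"api": "jog_arm", "payload": {
  "deltas": [
    [[2,0.5,10,-0.1,0.3,0,60],[0,0,8,0,0,0,60],[0,0,4,0,0,0,60]]
  ]
}}

```text
clock: 21.9
eef_pos: [0.4786, -0.1257, -0.0139]
tool_rot: [-0.009, 1.0, -0.001, 0.002]
ft_force: [0.0, -0.0, 0.4]
grip_width: 0.0603
```

```bash
python3 go.py 476 -125 -20 181 0
```

```text
tcp [ 478.6 -125.7  -13.9] d [2.6 0.7 6. ] rot [-0.11  0.28  0.  ] F [ 0.03 -0.01  0.38] w 60.3 t 21.9 q [-0.26  0.43 -0.34  0.8  -0.   -0.27]
```

Emit:
{"api": "jog_arm", "payload": {
  "deltas": [
    [[2.5,0.7,5,-0.1,0.3,0,60],[0,0,1,0,0,0,40],[0,0,0,0,0,0,30],[0,0,0,0,0,0,20],[0,0,0,0,0,0,15]]
  ]
}}

```text
clock: 22.4
eef_pos: [0.4761, -0.1249, -0.0204]
tool_rot: [-0.009, 1.0, 0.0, -0.0]
ft_force: [0.7, 0.1, -1.7]
grip_width: 0.0253
```

Emit:
{"api": "jog_arm", "payload": {
  "deltas": [
    [[0,0,0,0,0,0,15],[0,0,0,0,0,0,15]]
  ]
}}

```text
clock: 22.6
eef_pos: [0.4761, -0.1249, -0.0204]
tool_rot: [-0.009, 1.0, 0.0, -0.0]
ft_force: [0.5, 0.4, 0.1]
grip_width: 0.0252
```

```bash
python3 go.py 476 -125 -20 181 0
```

```text
tcp [ 476.1 -124.9  -20.4] d [ 0.1 -0.1 -0.4] rot [ 0.01 -0.03  0.  ] F [0.53 0.45 0.12] w 25.2 t 22.6 q [-0.26  0.44 -0.34  0.79 -0.   -0.27]
```

Handle gripped (25.2 mm). I'll lift level and carry it over towards the tray, staying high.

Emit:
{"api": "jog_arm", "payload": {
  "deltas": [
    [[0,0,-8,0,0,0,15],[0,0,-20,0,0,0,15],[0,0,-30,0,0,0,15],[0,0,-30,0,0,0,15],[0,0,-25,0,0,0,15]]
  ]
}}

```text
clock: 23.1
eef_pos: [0.4704, -0.1235, 0.0925]
tool_rot: [-0.009, 1.0, 0.002, -0.007]
ft_force: [0.1, -0.6, -2.5]
grip_width: 0.0253
```

```bash
python3 go.py 550 0 100 179.2 0
```

```text
tcp [ 470.4 -123.5   92.5] d [-81.6 122.2  -8.2] rot [ 0.2  -0.82  1.8 ] F [ 0.09 -0.63 -2.49] w 25.3 t 23.1 q [-0.26  0.3  -0.2   1.09 -0.   -0.27]
```

Emit:
{"api": "jog_arm", "payload": {
  "deltas": [
    [[-6,10,-2,0,-0.3,0,15],[-10,16,-2,0,-0.3,0.5,15],[-13,20,-2,0,0,0.5,15],[-13,20,-2,0,0,0.5,15],[-13,20,0,0,0,0.3,15]]
  ]
}}

```text
clock: 23.6
eef_pos: [0.5273, -0.035, 0.1023]
tool_rot: [0.011, 1.0, 0.002, 0.001]
ft_force: [1.1, 0.2, -3.4]
grip_width: 0.0252
```

Emit:
{"api": "jog_arm", "payload": {
  "deltas": [
    [[-10,15,0,0,0,0,15],[-7,10,0,0,0,0,15],[-4,5,0,0,0,0,15],[0,0,0,0,0,0,15]]
  ]
}}

```text
clock: 24.0
eef_pos: [0.5486, 0.001, 0.0976]
tool_rot: [0.008, 1.0, 0.002, -0.002]
ft_force: [0.2, 0.0, -2.7]
grip_width: 0.0254
```

```bash
python3 go.py 550 0 90 179.2 0
```

```text
tcp [548.6   1.   97.6] d [-1.4 -1.   7.6] rot [ 0.25 -0.24 -0.09] F [ 0.21  0.01 -2.69] w 25.4 t 24.0 q [-0.    0.4  -0.04  1.14  0.    0.01]
```

Emit:
{"api": "jog_arm", "payload": {
  "deltas": [
    [[0,0,0,0.2,-3,0,15],[0,0,0,0,-3,0,15],[0,0,0,0,-3,0,15],[0,0,0,0,0,0,15]]
  ]
}}

```text
clock: 24.4
eef_pos: [0.5455, -0.0012, 0.0947]
tool_rot: [0.009, 0.997, -0.001, 0.076]
ft_force: [-0.9, 0.5, -1.9]
grip_width: 0.0253
```

```bash
python3 go.py 550 0 90 179.2 -10
cat > d.py <<'E'
from fit import *
import sys
np.set_printoptions(precision=4,suppress=True)
o=get_obs(); Rc=R.from_quat(o['tool_rot'])
Rb=(Rc*R.from_euler('x',180,degrees=True)*R.from_euler('z',180,degrees=True)).as_matrix() # boat axes
print('pitch mouth-down',round(np.degrees(np.arcsin(Rb[2,0])),2),'boat x axis',Rb[:,0])
camera('top');camera('side'); B=M['boat_center']
mk={}
for c in('top','side'):
    for k in range(3):
        L=[e for e in masks_of('boat_center',c) if e['pixels'].any()]
        print(c,[(round(e['conf'],2),np.round(e['at']).tolist(),int(e['pixels'].sum())) for e in L])
        g=proj(c,o['eef_pos']+[-.038,0,.04]); L=[e for e in L if np.hypot(*(e['at']-g))<35]
        if L: mk[c]=L[0]['pixels'].astype(np.float32);break
        camera(c)
def S(c,p):
    im=np.zeros((384*4,512*4),np.uint8)
    for b in B:
        q=np.array([proj(c,Rb@v+p) for v in b]);q=(q+.5)*4-.5
        cv2.fillConvexPoly(im,cv2.convexHull((q*16).astype(np.int32)),1,shift=4)
    return cv2.resize(im.astype(np.float32),(512,384),interpolation=cv2.INTER_AREA)
g=o['eef_pos']+Rb@np.array([-.038,0,.006])+[0,0,.038]
for cs in [('top','side'),('top',),('side',)]:
    if not all(c in mk for c in cs): continue
    f=lambda p:sum(np.abs(S(c,p)-mk[c])[m>=0].sum() for c in cs for m in[mk[c]])
    r=minimize(f,g,method='Nelder-Mead',options=dict(initial_simplex=g+np.r_[np.zeros((1,3)),np.eye(3)*.012],xatol=2e-4,fatol=.3))
    print(cs,'centre',r.x,'lip',r.x+Rb@np.array([-.054,0,-.012]),round(r.fun),[int(mk[c].sum()) for c in cs])
print('guess centre',g,'lip',g+Rb@np.array([-.054,0,-.012]))
E
python3 d.py
```

```text
tcp [545.5  -1.2  94.7] d [-3.7  1.3  5.4] rot [-0.09 -1.32 -0.26] F [-0.87  0.48 -1.92] w 25.3 t 24.4 q [ 0.    0.28 -0.24  0.9  -0.    0.02]
pitch mouth-down 8.68 boat x axis [ 0.9884 -0.0183  0.1509]
top [(0.55, [211.0, 228.0], 51), (0.52, [266.0, 250.0], 2037)]
side [(0.97, [247.0, 114.0], 373), (0.43, [201.0, 178.0], 1991)]
('top', 'side') centre [ 0.5003 -0.0005  0.1287] lip [0.4487 0.0005 0.1086] 1575 [51, 373]
('top',) centre [ -1.9236   5.496  -71.1085] lip [ -1.9752   5.497  -71.1285] 51 [51]
('side',) centre [-0.2903  1.9058 -2.6407] lip [-0.3419  1.9067 -2.6607] 350 [373]
guess centre [ 0.507  -0.0005  0.1329] lip [0.4555 0.0005 0.1129]
```

Emit:
{"api": "jog_arm", "payload": {
  "deltas": [
    [[1.5,1,9,0,0,0,15],[2,0,12,0,0,0,15],[2,0,10,0,-1,0,15],[0.5,0,3,0,-1.5,0,15],[0,0,0,0,0,0,15]]
  ]
}}

```text
clock: 25.1
eef_pos: [0.5518, -0.0002, 0.0581]
tool_rot: [0.009, 0.995, -0.001, 0.099]
ft_force: [0.2, -0.0, -3.7]
grip_width: 0.0257
```

```bash
cat > e.py <<'E'
from fit import *
import sys
o=get_obs(); Rb=(R.from_quat(o['tool_rot'])*R.from_euler('x',180,degrees=True)*R.from_euler('z',180,degrees=True)).as_matrix()
gs={'world':(o['eef_pos']+Rb@np.array([-.038,0,.006])+[0,0,.038],(0,255,0)),'tool':(o['eef_pos']+Rb@np.array([-.038,0,.044]),(0,0,255))}
out=[]
for c,(x,y) in dict(top=(170,190),side=(180,70)).items():
    im=cv2.resize(camera(c)[y:y+100,x:x+100,::-1],None,fx=4,fy=4,interpolation=2)
    for g,col in gs.values():
        pts=np.array([[-54,-13,-12],[-54,13,-12],[22,13,8],[22,-13,8]])/1e3
        q=(np.array([proj(c,Rb@v+g) for v in pts])-[x,y]+.5)*4
        cv2.polylines(im,[q.astype(np.int32)],True,col,1)
    out.append(im)
cv2.imwrite('pics/'+sys.argv[1],np.hstack(out))
print('pitch',round(np.degrees(np.arcsin(Rb[2,0])),2),{k:np.round((g+Rb@np.array([-.054,0,-.012]))*1e3) for k,(g,_) in gs.items()},'F',np.round(o['ft_force'],2),'tcp',np.round(o['eef_pos']*1e3,1),'t',o['clock'])
E
python3 e.py p11.png
```

```text
pitch 11.37 {'world': array([463.,   2.,  72.]), 'tool': array([455.,   2.,  71.])} F [ 0.2  -0.02 -3.72] tcp [ 5.518e+02 -2.000e-01  5.810e+01] t 25.1
```

View pics/p11.png

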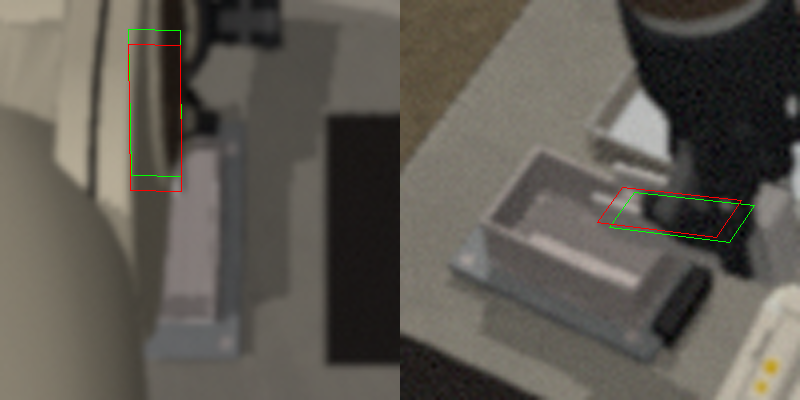

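The side view matches the tool-axis hypothesis: wall ends at (593,195) and (615,165) sit on the red outline, not the green. So the true fingertips are 38 mm short of the reported TCP along the tool, and the lip is at about (455, 2, 72), over the tray and above its rim. I'll tilt slowly now, compensating so the lip stays put.

Emit:
{"api": "jog_arm", "payload": {
  "deltas": [
    [[-0.9,0,-1.4,0,-1,0,15],[-0.9,0,-1.4,0,-1,0,15],[-0.9,0,-1.4,0,-1,0,15],[0,0,0,0,0,0,15]]
  ]
}}

```text
clock: 25.6
eef_pos: [0.5568, -0.0002, 0.0653]
tool_rot: [0.009, 0.992, -0.001, 0.129]
ft_force: [-0.5, 0.2, -2.9]
grip_width: 0.0254
```

```bash
cat > f.py <<'E'
from fit import *
o=get_obs(); Rb=(R.from_quat(o['tool_rot'])*R.from_euler('x',180,degrees=True)*R.from_euler('z',180,degrees=True)).as_matrix()
lip=o['eef_pos']+Rb@np.array([-.092,0,.032])
F=[]
for _ in range(4): camera('side'); F.append(get_obs()['ft_force'])
camera('top')
print('pitch',round(np.degrees(np.arcsin(Rb[2,0])),2),'lip',np.round(lip*1e3),'yaw',round(np.degrees(np.arctan2(Rb[1,0],Rb[0,0])),1),'F',np.round(np.mean(F,0),2),'w',o['grip_width'],'t',o['clock'])
for c in('side','top'):
    for e in masks_of('ball_1_center',c)[:8]:
        if e['conf']>.2: print(' ball',c,round(e['conf'],2),np.round(e['at'],1),int(e['pixels'].sum()),'on z20:',np.round(onz(c,e['at'],.02)*1e3)[:2])
E
python3 f.py
```

```text
pitch 14.79 lip [460.   2.  73.] yaw -1.1 F [ 0.17 -0.05 -2.83] w 0.02544403218556077 t 25.6
 ball side 0.36 [375.6 160.4] 2136 on z20: [758.  85.]
```

Emit:
{"api": "jog_arm", "payload": {
  "deltas": [
    [[0.3,0,-0.4,0,-0.6,0,15],[0.3,0,-0.4,0,-0.6,0,15],[0,0,0,0,0,0,15],[0,0,0,0,0,0,15],[0,0,0,0,0,0,15]]
  ]
}}

```text
clock: 26.45
eef_pos: [0.5561, -0.0002, 0.0653]
tool_rot: [0.009, 0.99, -0.002, 0.139]
ft_force: [0.4, 0.2, -3.6]
grip_width: 0.0253
```

```bash
python3 f.py
```

```text
pitch 16.0 lip [459.   2.  71.] yaw -1.1 F [-0.13 -0.11 -2.91] w 0.025344325641718932 t 26.45
```

```bash
cat >> f.py <<'E'
import sys
I=np.mean([camera('side').astype(float) for _ in range(2)],0); T=np.mean([camera('top').astype(float) for _ in range(2)],0)
if len(sys.argv)>1: np.savez('base.npz',I=I,T=T)
else:
    b=np.load('base.npz')
    for n,A,B in(('side',I,b['I']),('top',T,b['T'])):
        # tray floor region
        r=R.from_euler('z',-1.2,degrees=True); q=np.array([proj(n,r.apply([x,y,0])+[.437,.001,.014]) for x,y in[(-.046,-.028),(.046,-.028),(.046,.028),(-.046,.028)]])
        m=np.zeros((384,512),np.uint8);cv2.fillConvexPoly(m,q.astype(np.int32),1)
        d=cv2.GaussianBlur(np.abs(A-B).mean(2),(0,0),1.)*m; lab=cv2.connectedComponentsWithStats((d>9).astype(np.uint8))
        print(n,'max diff',round(d.max(),1),[(np.round(cc,1).tolist(),int(s[4]),np.round(onz(n,cc,.02)*1e3)[:2].tolist()) for cc,s in zip(lab[3][1:],lab[2][1:]) if s[4]>5])
E
python3 f.py base
```

```text
pitch 16.0 lip [459.   2.  71.] yaw -1.1 F [ 0.08  0.   -2.74] w 0.024973681408957355 t 26.8
```

Emit:
{"api": "jog_arm", "payload": {
  "deltas": [
    [[0.3,0,-0.5,0,-0.7,0,15],[0,0,0,0,0,0,15],[0,0,0,0,0,0,15],[0,0,0,0,0,0,15]]
  ]
}}

```text
clock: 27.75
eef_pos: [0.5554, -0.0001, 0.0657]
tool_rot: [0.009, 0.989, -0.002, 0.146]
ft_force: [0.3, 0.1, -3.2]
grip_width: 0.0251
```

```bash
python3 f.py
```

```text
pitch 16.75 lip [458.   2.  70.] yaw -1.1 F [ 0.05 -0.11 -2.88] w 0.025137800992653853 t 27.75
 ball top 0.66 [225.8 253. ] 474 on z20: [425. -31.]
side max diff 4.8 []
top max diff 60.4 [([217.1, 230.4], 58, [474.0, -11.0]), ([203.0, 232.8], 18, [469.0, 19.0]), ([212.4, 256.7], 171, [417.0, -2.0])]
```

Emit:
{"api": "jog_arm", "payload": {
  "deltas": [
    [[0.2,0,-0.5,0,-0.7,0,15],[0,0,0,0,0,0,15],[0,0,0,0,0,0,15],[0,0,0,0,0,0,15]]
  ]
}}

```text
clock: 28.7
eef_pos: [0.555, -0.0002, 0.0661]
tool_rot: [0.009, 0.988, -0.002, 0.152]
ft_force: [0.6, -0.3, -1.8]
grip_width: 0.0256
```

```bash
python3 f.py
```

```text
pitch 17.5 lip [458.   2.  69.] yaw -1.1 F [ 0.44  0.07 -3.25] w 0.02557477366730923 t 28.7
side max diff 6.2 []
top max diff 74.9 [([207.5, 251.5], 414, [428.0, 9.0]), ([216.9, 233.1], 93, [468.0, -11.0])]
```

Emit:
{"api": "jog_arm", "payload": {
  "deltas": [
    [[0,0,-0.8,0,-0.8,0,15],[0,0,0,0,0,0,15],[0,0,0,0,0,0,15],[0,0,0,0,0,0,15]]
  ]
}}

```text
clock: 29.65
eef_pos: [0.5546, -0.0001, 0.0668]
tool_rot: [0.009, 0.987, -0.002, 0.16]
ft_force: [0.8, 0.1, -3.3]
grip_width: 0.0254
```

```bash
sed -i 's/range(4): camera/range(3): camera/; s/range(2)\],0); T=.*/range(2)],0); T=camera("top").astype(float)/' f.py; python3 f.py
```

```text
pitch 18.36 lip [457.   2.  68.] yaw -1.1 F [-0.03 -0.33 -2.74] w 0.02539993091214729 t 29.65
side max diff 8.3 []
top max diff 63.4 [([208.5, 248.2], 663, [435.0, 7.0])]
```

```bash
python3 - <<'E'
from h import *
b=np.load('base.npz')['I'][70:170,180:280]
p=cv2.resize(cv2.imread('pics/p11.png')[:,400:,::-1],(100,100),interpolation=cv2.INTER_AREA).astype(float)
n=camera('side').astype(float)[70:170,180:280]
r=R.from_euler('z',-1.2,degrees=True); q=np.array([proj('side',r.apply([x,y,0])+[.437,.001,.014]) for x,y in[(-.046,-.028),(.046,-.028),(.046,.028),(-.046,.028)]])-[180,70]
m=np.zeros((100,100),np.uint8);cv2.fillConvexPoly(m,q.astype(np.int32),1)
for nm,a in(('base-p11',b-p),('now-p11',n-p)):
    d=cv2.GaussianBlur(np.abs(a).mean(2),(0,0),1.)*m
    l=cv2.connectedComponentsWithStats((d>9).astype(np.uint8));print(nm,d.max().round(),[(np.round(c+[180,70]),s[4]) for c,s in zip(l[3][1:],l[2][1:]) if s[4]>4])
E
```

```text
base-p11 20.0 [(array([234., 126.]), np.int32(41))]
now-p11 20.0 [(array([234., 126.]), np.int32(42))]
```

Emit:
{"api": "jog_arm", "payload": {
  "deltas": [
    [[-0.3,0,-1.2,0,-0.9,0,15],[0,0,0,0,0,0,15],[0,0,0,0,0,0,15],[0,0,0,0,0,0,15]]
  ]
}}

```text
clock: 30.55
eef_pos: [0.5544, -0.0002, 0.0681]
tool_rot: [0.009, 0.986, -0.002, 0.168]
ft_force: [0.4, 0.2, -2.3]
grip_width: 0.0254
```

```bash
python3 f.py
```

```text
pitch 19.33 lip [457.   2.  68.] yaw -1.1 F [ 0.04  0.16 -2.86] w 0.025384424232246777 t 30.55
 ball top 0.7 [221.2 241.8] 434 on z20: [449. -21.]
side max diff 43.9 [([221.4, 130.8], 60, [427.0, -1.0])]
top max diff 73.0 [([199.1, 229.6], 10, [476.0, 28.0]), ([208.1, 248.5], 742, [434.0, 8.0])]
```

```bash
python3 - <<'E'
from h import *
b=np.load('base.npz')['I'][95:165,195:265,::-1].astype(np.uint8); n=np.mean([camera('side').astype(float) for _ in range(3)],0)[95:165,195:265,::-1].astype(np.uint8)
np.save('n1.npy',n)
cv2.imwrite('pics/p12.png',np.hstack([cv2.resize(i,None,fx=5.7,fy=5.7,interpolation=2) for i in(b,n)]))
E
```

```text
(no output)
```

View pics/p12.png

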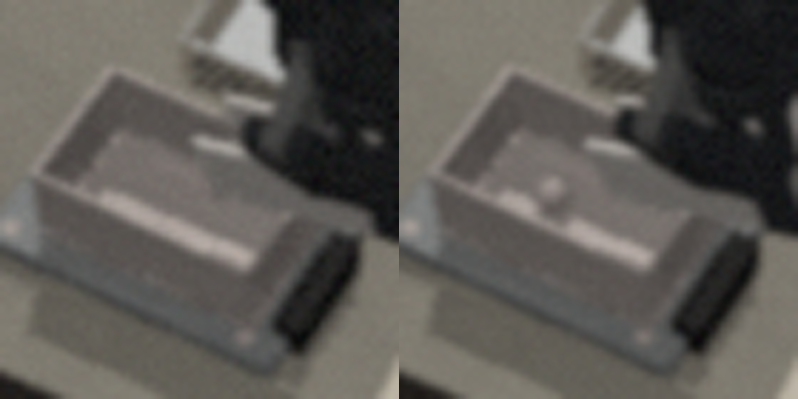

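The left frame (baseline) shows an empty tray. The right frame shows exactly one ball lying in it at (553,190). The tool pitch was about 19° at release against 16° stated, so ball 2 should go near 31° and ball 3 near 43°. I'll tilt on slowly.

```bash
python3 f.py base
```

```text
pitch 19.34 lip [457.   2.  68.] yaw -1.1 F [-0.13  0.26 -3.59] w 0.025534704145226635 t 31.15
```

Emit:
{"api": "jog_arm", "payload": {
  "deltas": [
    [[-0.4,0,-1.4,0,-1,0,15],[-0.4,0,-1.4,0,-1,0,15],[-0.5,0,-1.5,0,-1,0,15],[-0.5,0,-1.5,0,-1,0,15],[-0.5,0,-1.5,0,-1,0,15]]
  ]
}}

```text
clock: 32.1
eef_pos: [0.5539, -0.0001, 0.0762]
tool_rot: [0.009, 0.977, -0.002, 0.214]
ft_force: [0.7, -0.4, -2.1]
grip_width: 0.0259
```

Emit:
{"api": "jog_arm", "payload": {
  "deltas": [
    [[-0.5,0,-1.6,0,-1,0,15],[-0.6,0,-1.6,0,-1,0,15],[-0.6,0,-1.6,0,-1,0,15],[0,0,0,0,0,0,15]]
  ]
}}

```text
clock: 32.5
eef_pos: [0.5518, -0.0001, 0.0815]
tool_rot: [0.009, 0.97, -0.003, 0.242]
ft_force: [-1.0, 0.2, -2.7]
grip_width: 0.0254
```

```bash
python3 f.py
```

```text
pitch 27.97 lip [456.   2.  67.] yaw -1.1 F [-0.17 -0.19 -3.29] w 0.025393022480414265 t 32.5
 ball side 0.51 [238.3 255.6] 516 on z20: [ 599. -237.]
side max diff 15.4 [([244.5, 131.5], 12, [473.0, 21.0])]
top max diff 98.3 [([208.9, 247.1], 928, [437.0, 6.0])]
```

Emit:
{"api": "jog_arm", "payload": {
  "deltas": [
    [[-0.6,0,-1.6,0,-1,0,15],[0,0,0,0,0,0,15],[0,0,0,0,0,0,15],[-0.5,0,-1.3,0,-0.8,0,15],[0,0,0,0,0,0,15]]
  ]
}}

```text
clock: 33.45
eef_pos: [0.5523, -0.0001, 0.0848]
tool_rot: [0.009, 0.966, -0.003, 0.258]
ft_force: [-1.3, -0.1, -1.9]
grip_width: 0.0257
```

```bash
python3 f.py
```

```text
pitch 29.89 lip [457.   2.  67.] yaw -1.1 F [ 0.11  0.09 -2.46] w 0.02573650899019085 t 33.45
 ball top 0.41 [208.1 174.8] 303 on z20: [599.  11.]
side max diff 16.2 [([244.7, 131.5], 14, [474.0, 21.0])]
top max diff 98.4 [([208.8, 246.3], 917, [439.0, 6.0])]
```

Emit:
{"api": "jog_arm", "payload": {
  "deltas": [
    [[-0.5,0,-1.3,0,-0.8,0,15],[0,0,0,0,0,0,15],[0,0,0,0,0,0,15],[0,0,0,0,0,0,15],[0,0,0,0,0,0,15]]
  ]
}}

```text
clock: 34.4
eef_pos: [0.5526, -0.0001, 0.0865]
tool_rot: [0.009, 0.964, -0.003, 0.265]
ft_force: [-0.1, 0.6, -3.4]
grip_width: 0.0253
```

```bash
python3 f.py
```

```text
pitch 30.76 lip [457.   2.  67.] yaw -1.1 F [-0.05  0.03 -3.13] w 0.02527922780332746 t 34.4
side max diff 17.0 [([244.9, 131.6], 16, [474.0, 21.0])]
top max diff 99.5 [([208.9, 246.5], 933, [439.0, 6.0])]
```

Emit:
{"api": "jog_arm", "payload": {
  "deltas": [
    [[-0.5,0,-1.3,0,-0.8,0,15],[0,0,0,0,0,0,15],[0,0,0,0,0,0,15],[0,0,0,0,0,0,15],[0,0,0,0,0,0,15]]
  ]
}}

```text
clock: 35.35
eef_pos: [0.5523, -0.0001, 0.088]
tool_rot: [0.009, 0.962, -0.003, 0.273]
ft_force: [0.1, -0.0, -2.8]
grip_width: 0.0255
```

```bash
python3 f.py
```

```text
pitch 31.65 lip [457.   2.  67.] yaw -1.1 F [ 0.09  0.36 -2.55] w 0.025520188052747077 t 35.35
side max diff 48.7 [([220.7, 129.8], 83, [424.0, 0.0]), ([245.4, 132.2], 25, [476.0, 20.0]), ([231.5, 136.4], 54, [454.0, -4.0])]
top max diff 103.5 [([209.0, 246.5], 936, [439.0, 6.0])]
```

Ball 2 is out: the side view shows two changed spots in the tray at (424, 0) and (454, -4), and nothing after that. I'll tilt back upright in place, raising slightly.

Emit:
{"api": "jog_arm", "payload": {
  "deltas": [
    [[0,0,-2,0,2,0,15],[0,0,-2,0,3,0,15],[0,0,0,0,4,0,15],[0,0,0,0,4,0,15],[0,0,0,0,4,0,15]]
  ]
}}

```text
clock: 36.3
eef_pos: [0.5454, -0.0, 0.0896]
tool_rot: [0.009, 0.993, -0.001, 0.12]
ft_force: [1.0, 0.1, -1.8]
grip_width: 0.0254
```

Emit:
{"api": "jog_arm", "payload": {
  "deltas": [
    [[0,0,0,0,4,0,15],[0,0,0,0,4,0,15],[0,0,0,0,3,0,15],[0,0,0,0,2,0,15],[0,0,0,0,1,0,15]]
  ]
}}

```text
clock: 36.8
eef_pos: [0.5508, -0.0001, 0.0908]
tool_rot: [0.01, 1.0, -0.0, -0.003]
ft_force: [-0.2, 0.8, -3.0]
grip_width: 0.0253
```

```bash
python3 go.py 476 -122 92 179.6 0; python3 f.py
```

```text
tcp [ 5.508e+02 -1.000e-01  9.080e+01] d [  72.5 -123.3   -0.7] rot [-0.03 -0.35 -0.69] F [-0.18  0.77 -3.03] w 25.3 t 36.8 q [ 0.    0.41 -0.04  1.13 -0.    0.02]
pitch -0.35 lip [459.   2. 123.] yaw -1.1 F [-0.05  0.06 -2.2 ] w 0.02526868698096881 t 36.8
side max diff 45.5 [([236.5, 133.6], 162, [460.0, 8.0]), ([220.4, 130.0], 77, [424.0, -0.0])]
top max diff 82.0 [([210.4, 247.7], 1105, [436.0, 3.0])]
```

Emit:
{"api": "jog_arm", "payload": {
  "deltas": [
    [[6,-10,0,0,0,0,15],[11,-18,0,0,0,0,15],[14,-23,0,0,0,-0.3,15],[14,-23,0,0,0,-0.3,15],[12,-20,0,0,0,0,15]]
  ]
}}

```text
clock: 37.75
eef_pos: [0.4882, -0.0958, 0.0922]
tool_rot: [0.001, 1.0, -0.001, -0.002]
ft_force: [-0.2, -0.4, -2.8]
grip_width: 0.0252
```

Emit:
{"api": "jog_arm", "payload": {
  "deltas": [
    [[8,-13,0,0,0,0,15],[5,-8,0,0,0,0,15],[2,-4,0,0,0,0,15],[0,0,0,0,0,0,15]]
  ]
}}

```text
clock: 38.15
eef_pos: [0.4686, -0.1254, 0.0931]
tool_rot: [0.004, 1.0, -0.001, -0.002]
ft_force: [0.6, -0.5, -3.1]
grip_width: 0.0254
```

```bash
python3 go.py 474 -121.5 -20.4 179.4 0
```

```text
tcp [ 468.6 -125.4   93.1] d [ -5.8   4.3 113.5] rot [-0.15 -0.22  0.13] F [ 0.57 -0.51 -3.13] w 25.4 t 38.15 q [-0.26  0.29 -0.22  1.07 -0.   -0.25]
```

Emit:
{"api": "jog_arm", "payload": {
  "deltas": [
    [[-3,4,15,-0.1,-0.2,0,15],[0,0,25,0,0,0,15],[0,0,25,0,0,0,15],[0,0,12,0,0,0,15],[0,0,0,0,0,0,15]]
  ]
}}

```text
clock: 38.65
eef_pos: [0.4762, -0.1194, 0.0154]
tool_rot: [0.002, 1.0, -0.0, 0.003]
ft_force: [0.1, 0.3, -2.8]
grip_width: 0.0254
```

```bash
python3 go.py 474 -121.5 -20.4 179.4 0
```

```text
tcp [ 476.2 -119.4   15.4] d [ 2.4 -2.1 35.8] rot [-0.04  0.39  0.37] F [ 0.13  0.27 -2.79] w 25.4 t 38.65 q [-0.25  0.38 -0.32  0.87  0.   -0.24]
```

Emit:
{"api": "jog_arm", "payload": {
  "deltas": [
    [[2,-1.5,10,0,0.4,0.3,15],[0,0,10,0,0,0,15],[0,0,7,0,0,0,15],[0,0,2,0,0,0,15],[0,0,0,0,0,0,15]]
  ]
}}

```text
clock: 39.15
eef_pos: [0.4766, -0.1204, -0.0144]
tool_rot: [0.004, 1.0, -0.001, 0.001]
ft_force: [0.4, -0.5, -1.7]
grip_width: 0.0251
```

```bash
python3 go.py 474 -121.5 -20.4 179.4 0
```

```text
tcp [ 476.6 -120.4  -14.4] d [ 2.6 -1.1  6. ] rot [-0.07  0.15  0.17] F [ 0.36 -0.49 -1.66] w 25.1 t 39.15 q [-0.25  0.42 -0.34  0.8  -0.   -0.24]
```

Emit:
{"api": "jog_arm", "payload": {
  "deltas": [
    [[1.5,0,3,0,0.1,0,15],[0,0,1.5,0,0,0,15],[0,0,0,0,0,0,15]]
  ]
}}

```text
clock: 39.45
eef_pos: [0.4758, -0.1207, -0.0184]
tool_rot: [0.004, 1.0, -0.001, 0.001]
ft_force: [0.3, 0.8, -2.4]
grip_width: 0.0254
```

```bash
python3 go.py 474 -121.5 -20.4 179.4 0
```

```text
tcp [ 475.8 -120.7  -18.4] d [ 1.8 -0.8  2. ] rot [-0.09  0.14  0.15] F [ 0.32  0.84 -2.37] w 25.4 t 39.45 q [-0.25  0.43 -0.35  0.79 -0.   -0.24]
```

Emit:
{"api": "jog_arm", "payload": {
  "deltas": [
    [[0.5,0,1.2,0,0.1,0,15],[0,0,0.7,0,0,0,15],[0,0,0.5,0,0,0,15]]
  ]
}}

```text
clock: 39.75
eef_pos: [0.4758, -0.1209, -0.0203]
tool_rot: [0.004, 1.0, -0.001, 0.001]
ft_force: [-0.2, 0.6, 0.3]
grip_width: 0.0252
```

```bash
python3 go.py 474 -121.5 -20.4 179.4 0
```

```text
tcp [ 475.8 -120.9  -20.3] d [ 1.8 -0.6  0. ] rot [-0.11  0.1   0.14] F [-0.24  0.58  0.3 ] w 25.2 t 39.75 q [-0.25  0.43 -0.35  0.79 -0.   -0.24]
```

Load is off the wrist, so the boat is on the mat. I'll release gradually, rise, and withdraw.

Emit:
{"api": "jog_arm", "payload": {
  "deltas": [
    [[0,0,0,0,0,0,30],[0,0,0,0,0,0,40],[0,0,0,0,0,0,55],[0,0,0,0,0,0,60],[0,0,-10,0,0,0,60]]
  ]
}}

```text
clock: 40.25
eef_pos: [0.476, -0.121, -0.0098]
tool_rot: [0.004, 1.0, -0.001, 0.001]
ft_force: [-0.7, -0.3, -0.7]
grip_width: 0.06
```

Emit:
{"api": "jog_arm", "payload": {
  "deltas": [
    [[0,0,-25,0,0,0,60],[0,0,-40,0,0,0,60],[0,0,-45,0,0,0,60],[0,0,-40,0,0,0,60],[0,0,-20,0,0,0,60]]
  ]
}}

```text
clock: 40.75
eef_pos: [0.473, -0.1199, 0.1672]
tool_rot: [0.004, 1.0, -0.0, -0.001]
ft_force: [1.4, -0.2, 0.2]
grip_width: 0.06
```

Emit:
{"api": "jog_arm", "payload": {
  "deltas": [
    [[15,-40,0,0,0,0,60],[15,-40,0,0,0,0,60],[15,-40,0,0,0,0,60],[15,-40,0,0,0,0,60],[15,-40,0,0,0,0,60]]
  ]
}}

```text
clock: 41.25
eef_pos: [0.402, -0.3224, 0.179]
tool_rot: [-0.003, 1.0, -0.004, 0.008]
ft_force: [0.8, 0.3, 0.6]
grip_width: 0.0602
```

Emit:
{"api": "jog_arm", "payload": {
  "deltas": [
    [[25,-30,0,0,0,0,60],[25,-30,0,0,0,0,60],[0,0,0,0,0,0,60]]
  ]
}}

```text
clock: 41.55
eef_pos: [0.3484, -0.3898, 0.1813]
tool_rot: [0.0, 1.0, -0.006, 0.009]
ft_force: [1.4, 0.2, -0.8]
grip_width: 0.06
```

```bash
python3 go.py 474 -121.5 -20.4 179.4 0; python3 - <<'E'
from fit import *
np.set_printoptions(precision=4,suppress=True)
camera('top');camera('side')
nr=dict(tray_center=((212,243),(228,132)),boat_center=((269,247),(200,176)),mat_top=((264,248),(197,180)))
for t,g in (('tray_center',[.436,0,.03,0]),('boat_center',[.437,-.121,.024,.0])):
  for c in('top','side'):
    try:
        m=best(t,c,nr[t][c=='side']).astype(np.float32)
        x,f=fit(t,{c:m},g,g[2]);print(t,c,x,round(np.degrees(x[3]),1),round(f),int(m.sum()))
    except SystemExit as e: print(e)
for t in('ball_1_center','jar_a','stain_bottle','cylinder'):
  for c in('top','side'):
    print(t,c,[(round(e['conf'],2),np.round(e['at']).tolist(),int(e['pixels'].sum())) for e in masks_of(t,c) if e['conf']>.3])
a=camera('top')[205:295,180:290,::-1];b=camera('side')[95:215,135:265,::-1]
cv2.imwrite('pics/p13.png',np.hstack([cv2.resize(a,(440,360),interpolation=2),cv2.resize(b,(360,332),interpolation=2)[:360] if 0 else cv2.resize(b,(360,360),interpolation=2)]))
E
```

```text
tcp [ 348.4 -389.8  181.3] d [-122.   270.7  200.7] rot [-0.66  1.01  0.59] F [ 1.43  0.22 -0.75] w 60.0 t 41.55 q [-0.84  0.28  0.01  1.29  0.01 -0.84]
tray_center top [ 0.436  -0.0002  0.0366 -0.0122] -0.7 98 1331
tray_center side [ 0.4391  0.0026  0.035  -0.0098] -0.6 105 1456
boat_center top [ 0.4351 -0.1228  0.0323  0.005 ] 0.3 74 635
boat_center side [ 0.4385 -0.1199  0.0272 -0.0173] -1.0 78 889
ball_1_center top [(0.39, [208.0, 248.0], 1237)]
ball_1_center side []
jar_a top [(0.8, [318.0, 171.0], 357), (0.65, [205.0, 177.0], 337)]
jar_a side [(0.78, [241.0, 254.0], 460), (0.55, [299.0, 142.0], 199)]
stain_bottle top [(0.84, [189.0, 148.0], 1204)]
stain_bottle side [(0.6, [330.0, 135.0], 1616)]
cylinder top [(0.83, [197.0, 102.0], 1404)]
cylinder side [(0.8, [376.0, 159.0], 2074)]
```

```bash
python3 - <<'E'
from h import *
np.set_printoptions(linewidth=200,suppress=True,precision=0)
n=np.mean([camera('side').astype(float) for _ in range(3)],0); T=np.mean([camera('top').astype(float) for _ in range(3)],0)
p=cv2.resize(cv2.imread('pics/p12.png')[:,:399,::-1],(70,70),interpolation=cv2.INTER_AREA).astype(float)
d=cv2.GaussianBlur(np.abs(n[95:165,195:265]-p).mean(2),(0,0),.8)
r=R.from_euler('z',-.7,degrees=True); q=np.array([proj('side',r.apply([x,y,0])+[.438,.001,.014]) for x,y in[(-.046,-.028),(.046,-.028),(.046,.028),(-.046,.028)]])-[195,95]
m=np.zeros((70,70),np.uint8);cv2.fillConvexPoly(m,q.astype(np.int32),1); d*=m
l=cv2.connectedComponentsWithStats((d>14).astype(np.uint8))
print('tray',[(np.round(c+[195,95],1),s[4],np.round(onz('side',c+[195,95],.02)*1e3)[:2]) for c,s in zip(l[3][1:],l[2][1:]) if s[4]>4])
def prof(im,name,cx,cy,yaw,zoff=0):
    g=im.mean(2).astype(np.float32); b=R.from_euler('z',yaw,degrees=True); xs=np.arange(-52,24,2.)
    P=np.array([[proj(name,b.apply([x/1e3,dy/1e3,0])+[cx,cy,.022]) for dy in(-3,0,3)] for x in xs]).astype(np.float32)
    return cv2.remap(g,P[...,0],P[...,1],1).mean(1)
t0=cv2.resize(cv2.imread('pics/top0.png'),(512,384),interpolation=cv2.INTER_AREA); s0=cv2.resize(cv2.imread('pics/side0.png'),(512,384),interpolation=cv2.INTER_AREA)
print('top before',prof(t0,'top',.4358,-.1277,2)); print('top after ',prof(T,'top',.4351,-.1228,.3))
print('side before',prof(s0,'side',.4375,-.125,.5)); print('side after ',prof(n,'side',.4385,-.1199,-1))
E
```

```text
tray [(array([219., 126.]), np.int32(7), array([415.,   7.])), (array([219., 131.]), np.int32(26), array([422.,  -4.])), (array([245., 131.]), np.int32(7), array([474.,  23.])), (array([232., 137.]), np.int32(43), array([455.,  -4.])), (array([242., 137.]), np.int32(15), array([475.,   5.]))]
top before [ 87. 109. 111. 106. 108. 112. 113. 107.  99.  96.  97. 103. 108. 114. 116. 112. 103.  97.  97.  99. 104. 110. 114. 112. 103.  94.  91.  93.  93.  96. 105. 112. 111. 102.  93.  90.  93.  96.]
top after  [ 92. 121. 126. 117. 106. 102. 103. 105. 107. 110. 110. 107. 101.  97.  94.  96.  99. 103. 106. 105. 105. 110. 116. 115. 107.  97.  91.  94.  93.  96. 106. 113. 113. 105.  94.  88.  89.  95.]
side before [ 39.  63.  94. 114. 125. 131. 131. 123. 111. 102. 101. 110. 124. 134. 134. 127. 114. 101.  99. 108. 124. 135. 135. 128. 113.  98.  92.  96. 108. 118. 129. 132. 128. 125. 122. 121. 121. 119.]
side after  [ 48.  78. 104. 111. 109. 107. 106. 107. 105. 103. 104. 104. 106. 105. 105. 104. 101. 100. 106. 118. 130. 134. 131. 118. 102.  93.  94. 104. 114. 125. 129. 126. 129. 131. 132. 132. 131. 132.]
```

Before the pour the boat profile shows four ball peaks. Now only grooves 3 and 4 peak, in both views, and two balls lie in the tray. I'll hand in.

```bash
python3 -c "
from workcell import *
print(get_obs()['clock'],job_done())"
```

```text
the job is handed in; nothing more can be done
42.65 None
```

The job is done and handed in at 42.65 s of the 72 s allowed. The tray is on the switch plate with balls 1 and 2 in it, and the boat is back on its mat with balls 3 and 4.

**What happened on the way**
- **Tray grasp:** two grasps closed above the tray's rim, because the fingertips really sit about 38 mm short of the reported TCP along the tool. I allowed for that and the third grasp held.
- **Tray placing:** I turned the tray half a turn to keep joint 6 inside its range. It first landed about 4 mm off centre, so I regripped it and slid it over.
- **Pouring:** ball 1 came out at about 19° of tool pitch and lay in the tray before I tilted further. Ball 2 followed at about 31.5°, roughly 3° later than stated for both.

**Last checks**

| Check | Result |
|---|---|
| Tray against plate centre | within about 2.5 mm and 1° in both views |
| Tray seated | force showed it seated on the plate before release |
| Balls in tray | two, at about (422, -4) and (455, -4) mm |
| Boat against mat centre | within about 3 mm along and 2 mm across, lengthwise along the mat to about 1° |
| Balls in boat | grooves 3 and 4 still hold theirs; 1 and 2 are empty, both views |
| Jars, bottle and cylinder | found within about 5 pixels of where they started; they were never approached |

**Not confirmed**
- The sensing pin is covered by the tray, so I could not see that it is down.
- The 12-picture limit was used up, so the final checks were by measurement, not by eye.
- The wrist force was too noisy to confirm the 0.25 N drop for each ball.
- The two cameras disagree by 2 to 4 mm on absolute position.

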